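# Fetch the dosing cup from behind the canisters and put them back

## Robot

A 6-joint arm with a two-finger parallel gripper is mounted at the origin on the work surface. World frame = base frame: x ahead of the robot, y to its left, z up, the work surface at z = 0. Lengths are in m, angles in rad, forces in N, time in s.
With the tool pointing down it reaches from about 0.3 to 0.775 m from the base axis. Payload 14.6 kg.
Tool frame: the origin (TCP) lies between the finger pads; the fingertips stand 22 mm ahead of it and the grasp point (between the pads) lies 3 mm ahead of it (ctrl.tip_reach is the distance from the TCP to the fingertips, in m); z points along the fingers, y is the direction in which the jaws open and shut (so a half turn about z gives the same grasp; the last joint's range is limited). The gripper opens to 94 mm and grips with 3 to 60 N. Pads are 16 mm wide; open, the fingers measure 119 mm over their backs; the gripper's body (75 mm by 177 mm) begins 78 mm behind the grasp point.
Start: joints at [-1.302, 0.3, 1.521, -0, 1.321, -0.067], TCP at [0.181, -0.519, 0.227] pointing down, gripper open.
Joint ranges: [-3.03, 3.03], [-0.79, 2.21], [0.23, 2.52], [-1.04, 4.18], [0, 3.07], [-2.55, 2.55]. Speed limits (rad/s): [2.22, 2.22, 2.57, 3.14, 3.14, 3.14].

## Interface

Orientations are given as [roll, pitch, yaw] about the fixed x, y, z axes, in that order (R = Rz(yaw) Ry(pitch) Rx(roll)).
In Python, from station import ctrl gives the robot as it stands. The module is installed in compiled form; this text tells all that it offers.
- The arm moves only by the shell command python3 -m creep 'ROWS' [OPENING] [FORCE]. ROWS is a JSON object of lists of equal length, an entry for each row: "xyz": the shift along the tool's x, y, z in mm, a list of three; "spin": the turn about the tool's z in rad. In form: {"xyz": [[tx, ty, tz], ...], "spin": [spin, ...]}. A call has 1 to 5 rows; each row shifts and turns the commanded pose from where the row before left it, along the tool's axes as they then stand; what a row does not reach is not made up. A row lasts 1/8 s, in which the tool goes at most 62.5 mm and 10.7 degrees, less where a joint would pass 70% of its speed; a pose out of reach is approached as far as the arm can. A call with a gripper value outside its range is refused whole. OPENING is the finger opening in mm, from 0 to 94, set as the call begins (- or left out, the last holds). The fingers move at their own pace and stop on an object; FORCE is the grip in N (left out, the last holds). Time passes only in rows, so rows that do not move let the fingers close. It gives the time, the measured TCP pose, the force and the opening at its end, in the units of the state.
- ctrl.get_obs(): the state, without advancing time (a new reading comes with each control period).
- ctrl.camera(name): name is "scene" or "top" or "wrist"; returns the picture (400x640x3 uint8, red, green, blue); there is no depth.
- ctrl.camera_model(name): a dict with "fx", "fy", "cx", "cy" (pixels), "R" (3x3) and "t" (3): a world point X has camera coordinates R X + t. Camera axes: x right, y down, z forward; pixel columns grow to the right and rows downward; lengths in m; the calibration is good to about 2 mm. A picture is of the moment at which its call begins: read the wrist's pose just before it. camera_model takes no time and is no camera call; for the wrist camera it gives the pose at the moment of the call.
- ctrl.hand_in(): hands the job in, once; it reports no verdict.
The state is a dict: "time_s": time; "qpos": joint angles; "joint_vel": joint speeds; "tau": joint torques, N m; "ee_pos": TCP position; "eef_rot": TCP orientation; "force": force on the tool from outside, world axes, zero at the start; "moment": the same for the moment, N m; "grip_width": finger opening in m.
Only numpy, scipy, OpenCV 4.12 (cv2) and the standard library are available. Lean on these libraries where they do the work, as an engineer would, in place of code of your own. Each camera call takes 0.05 s, during which the arm holds its last target.

## Task

The small steel dosing cup is hemmed in on the wooden board by the cocoa shaker, the square canister and the amber bottle. First stand all three of those on the steel drip tray at the side, then fetch the dosing cup and stand it in the middle of the round plate of the scale, and then put the shaker, canister and bottle back on the board, each upright on the very spot where it stood at the start. Do not disturb the two upturned espresso cups on the board or the milk pitcher.

Things in the scene. Friction and masses are not known exactly. Their poses are not given: they have to be found in the camera images.
- shaker: Cocoa shaker: round steel cylinder 60 mm in diameter with a dark collar (61 mm, from 92 to 112 mm up) and a low domed top, 126 mm tall in all, about 0.3 kg. Loose, upright. Origin: centre of its underside, z up.
- canister: Square white ceramic canister, 56 x 56 mm, straight sides up to 116 mm (the top 12 mm is a wooden lid, fast to it), with a small round wooden knob 16 mm wide up to 126 mm; about 0.35 kg. Loose, upright. Origin: centre of its underside, z up, x and y square to its sides.
- bottle: Amber glass bottle with a plain paper band: round body 60 mm in diameter up to 78 mm, sloping shoulder up to 102 mm, neck 24 mm in diameter, and a black cap 30 mm in diameter from 116 to 142 mm (the top); about 0.36 kg. Loose, upright; can be lifted by the cap, which is fast. Origin: centre of its underside, z up.
- dosing_cup: Small open steel cup, straight-sided, 56 mm outside diameter, 50 mm tall, wall 3 mm, about 0.12 kg. Loose, upright, in the middle of the wooden board between shaker, canister and bottle. Origin: centre of its underside, z up.
- board: Fixed wooden board 260 mm (x) by 220 mm (y), 12 mm thick, with a ledge along its far (+x) edge, 12 mm wide and up to 40 mm high. Origin: centre of its underside. Three dark round spots 68 mm wide are painted flush on it, at (x, y) = (10, 66), (10, -66) and (-56, 0) mm in its frame; shaker, canister and bottle start one on each, which on which changes. The dosing cup starts near (10, 0) mm.
- tray: Fixed steel drip tray with a flat top, 200 mm (x) by 300 mm (y), 10 mm high, dark slots printed on it: the side area. Origin: centre of its underside, z up. It and the board lie on opposite sides, left or right of the robot; the sides change.
- scale: Fixed flat bar scale between board and tray: black base 20 mm high, 135 mm (x, from -80 to +55 mm) by 110 mm (y), with a small display at its -x end, and a round aluminium plate 92 mm in diameter whose top is 26 mm above the work surface. Origin: below the centre of the round plate, on the work surface, z up.
- cup_a: Bystander: upturned white espresso cup, 60 mm across at the bottom, 55 mm high, its small handle along its +x out to 45 mm. Stands on the board near its far +y corner, near (84, 82) mm in the board's frame. Origin: centre of its underside.
- cup_b: Bystander: another upturned white espresso cup just like it, on the board near its -x, -y corner, near (-85, -75) mm in the board's frame. Origin: centre of its underside.
- pitcher: Bystander: steel milk pitcher, 72 mm in diameter, 95 mm tall, with a handle at its +y side, beyond the scale. Loose. Origin: centre of its underside.
Things that resemble listed ones, but are neither listed nor needed, are in the scene too. What is shaped like the canister but pink is not meant. Leave any blue look-alike of the bottle alone.

How it is judged:
By the outcome, as a careful person would: the job done as asked, in the order asked, and still so for the second after the job is handed in, with the robot touching nothing.
It also fails if it takes over 131 s, if anything falls off the work surface, if the arm or the gripper's body presses on something with over 40 N, if the wrist force passes 120 N, or if a joint passes its speed limit or range.

## Working session

There is one attempt and no reset: what is moved stays moved. The work goes in short steps, Python scripts to look and compute and a shell command to move; the robot and the scene stay as the last step left them, time stands still between calls to the robot, and variables do not carry over. Pictures are saved under pics/ and viewed, and the job is handed in when it is done.

```bash
mkdir -p pics; ls; python3 - <<'E'
from station import ctrl
import cv2, numpy as np
o=ctrl.get_obs()
print({k:np.round(v,3).tolist() for k,v in o.items()}, ctrl.tip_reach)
for n in ["scene","top"]:
    im=ctrl.camera(n); cv2.imwrite(f"pics/{n}0.png",im[:,:,::-1])
    m=ctrl.camera_model(n); print(n,{k:np.round(v,4).tolist() for k,v in m.items()})
E
```

```text
pics
{'time_s': 0.0, 'qpos': [-1.302, 0.3, 1.522, -0.0, 1.321, -0.067], 'joint_vel': [0.001, 0.0, 0.001, 0.001, -0.0, -0.001], 'tau': [0.001, -53.181, -35.273, 0.071, 0.024, -0.0], 'ee_pos': [0.181, -0.519, 0.227], 'eef_rot': [-3.14, -0.0, 0.336], 'force': [-0.587, 0.455, -0.563], 'moment': [0.028, -0.019, 0.008], 'grip_width': 0.094} 0.022
scene {'fx': 362.1002, 'fy': 362.1002, 'cx': 313.6834, 'cy': 197.875, 'R': [[0.6534, 0.7569, 0.016], [0.4794, -0.3973, -0.7825], [-0.5859, 0.5189, -0.6224]], 't': [-0.3517, -0.2624, 1.3704]}
top {'fx': 374.288, 'fy': 374.288, 'cx': 329.759, 'cy': 207.0981, 'R': [[-0.0171, -0.9998, 0.0125], [-0.9961, 0.0159, -0.0868], [0.0866, -0.0139, -0.9961]], 't': [-0.0311, 0.5965, 1.0691]}
```

View pics/scene0.png

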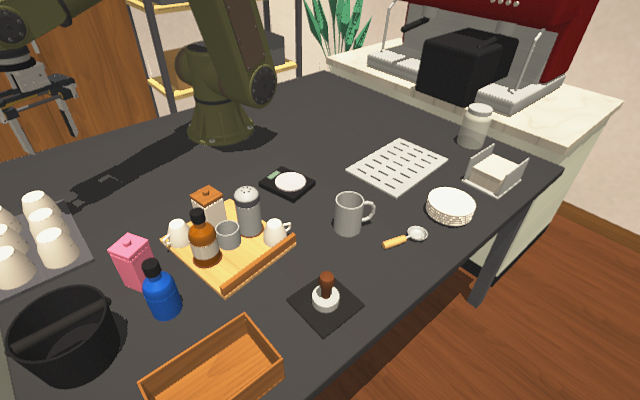

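View pics/top0.png

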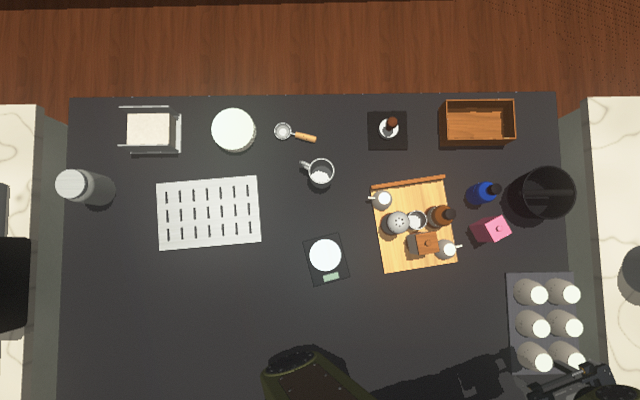

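```bash
cat > h.py <<'E'
from station import ctrl
import cv2, numpy as np
def cm(n):
    m=ctrl.camera_model(n); return {k:np.array(v,float) for k,v in m.items()}
def proj(m,X):
    X=np.atleast_2d(X); c=X@m['R'].T+m['t']
    return np.c_[m['fx']*c[:,0]/c[:,2]+m['cx'], m['fy']*c[:,1]/c[:,2]+m['cy']]
def back(m,px,z):
    px=np.atleast_2d(px).astype(float)
    d=np.c_[(px[:,0]-m['cx'])/m['fx'],(px[:,1]-m['cy'])/m['fy'],np.ones(len(px))]@m['R']
    C=-m['R'].T@m['t']; s=(z-C[2])/d[:,2]; return C+s[:,None]*d
E
python3 - <<'E'
import cv2
a=cv2.imread('pics/top0.png'); b=cv2.imread('pics/scene0.png')
cv2.imwrite('pics/tc.png',cv2.resize(a[165:285,355:475],None,fx=5,fy=5,interpolation=cv2.INTER_CUBIC))
cv2.imwrite('pics/sc.png',cv2.resize(b[170:300,150:310],None,fx=5,fy=4.6,interpolation=cv2.INTER_CUBIC))
cv2.imwrite('pics/tt.png',cv2.resize(a[150:300,150:360],None,fx=3.8,fy=3.8,interpolation=cv2.INTER_CUBIC))
E
```

```text
(no output)
```

View pics/tc.png

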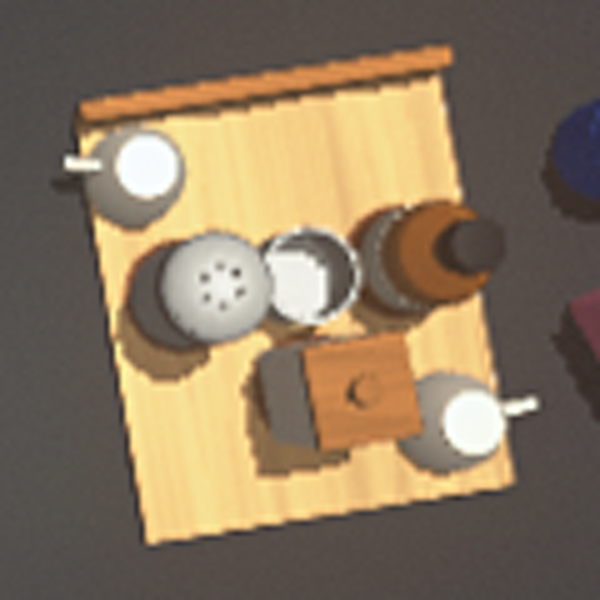

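View pics/sc.png

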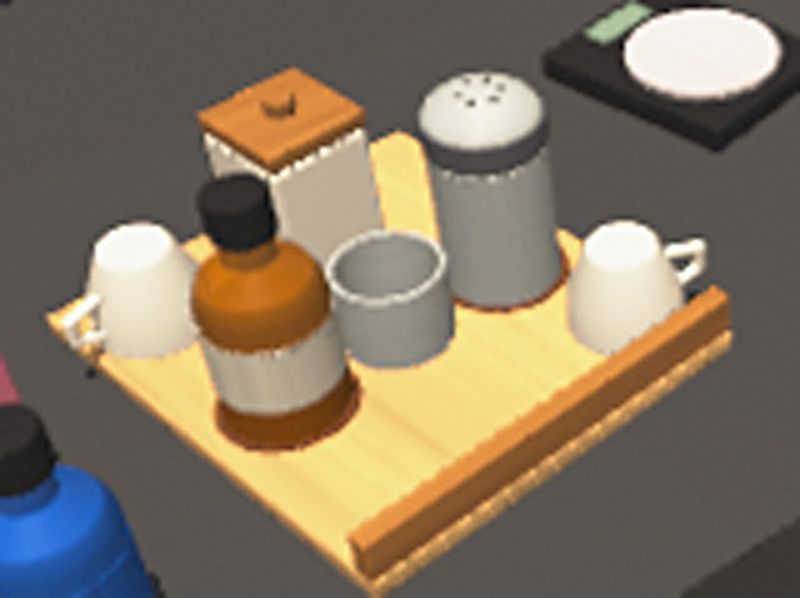

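View pics/tt.png

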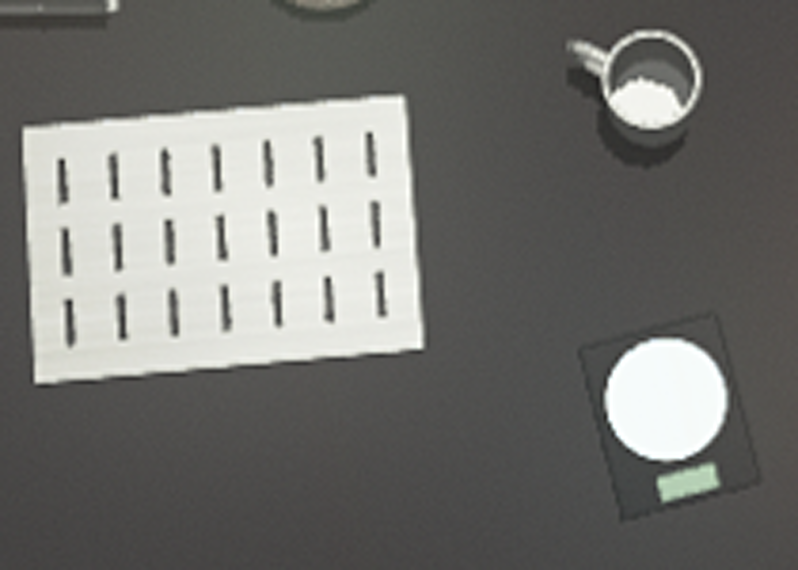

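```bash
python3 - <<'E'
from h import *
m=cm('top'); s=cm('scene')
print('Ctop',-m['R'].T@m['t'],'Cscene',-s['R'].T@s['t'])
f=lambda u,v,k=5,o=(355,165):((u+.5)/k-.5+o[0],(v+.5)/k-.5+o[1])
g=lambda u,v:f(u,v,3.8,(150,150))
P=lambda n,p,z:print(n,np.round(back(m,[p],z)[0][:2]*1000,1))
P('board -x+y',f(146,545),.012);P('board -x-y',f(514,488),.012);P('ledge +x+y',f(78,103),.04);P('ledge +x-y',f(452,48),.04)
P('shaker top',f(221,285),.138);P('can knob',f(367,388),.138)
for q in [(303,350),(410,335),(424,435),(319,452)]:P('lid',f(*q),.128)
P('cap',f(478,245),.154);P('dose rim',f(311,275),.062)
P('cupa',f(150,168),.067);P('cupb',f(474,423),.067)
for q in [(23,127),(404,95),(424,348),(36,383)]:P('tray',g(*q),.010)
P('plate',g(666,399),.026)
P('pitcher',g(652,78),.095)
for q in [(580,350),(714,313),(760,480),(622,520)]:P('scalebase',g(*q),.02)
im=ctrl.camera('wrist'); cv2.imwrite('pics/w0.png',im[:,:,::-1]); w=cm('wrist');print(w['R'].round(3),-w['R'].T@w['t'],w['fx'])
E
```

```text
Ctop [ 0.5010544  -0.02573381  1.1171312 ] Cscene [ 1.15851383 -0.54921743  0.65328023]
board -x+y [ 399.4 -195.9]
board -x-y [ 428.6 -413.5]
ledge +x+y [ 656.7 -159.5]
ledge +x-y [ 685.8 -379.2]
shaker top [ 545.1 -219.9]
can knob [ 490.  -294.6]
lid [ 510.4 -264.2]
lid [ 517.4 -321.3]
lid [ 464.7 -326.5]
lid [ 456.8 -270.6]
cap [ 562.9 -350.8]
dose rim [ 553.3 -286.2]
cupa [ 615.1 -195.9]
cupb [ 468.6 -373.4]
tray [677.2 474.3]
tray [698.  177.4]
tray [499.9 162. ]
tray [478.1 459.8]
plate [458.  -24.5]
pitcher [692.8 -18.1]
scalebase [496.3  40.9]
scalebase [522.9 -62.5]
scalebase [395.2 -95.2]
scalebase [367.1  10.3]
[[ 0.329 -0.944 -0.001]
 [-0.911 -0.317  0.265]
 [-0.25  -0.086 -0.964]] [ 0.25414218 -0.4940577   0.38507837] 318.4504227036113
```

View pics/w0.png

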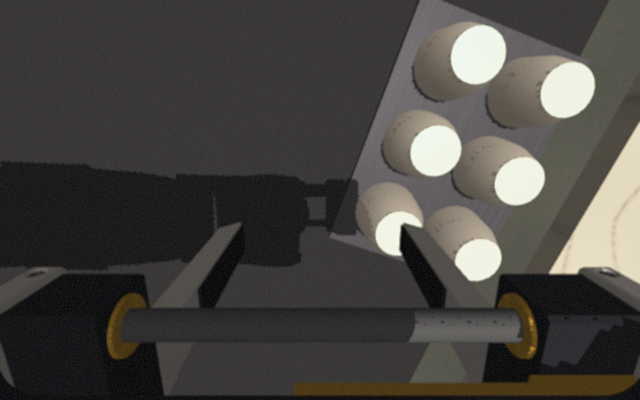

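```bash
python3 -m creep '{"xyz":[[0,0,-37],[0,0,-36],[47,-27,0],[47,-27,0],[47,-27,0]],"spin":[0.103,0.103,0,0,0]}'; python3 -m creep '{"xyz":[[47,-27,0],[47,-27,0],[47,-27,0],[44,-26,0],[0,0,0]],"spin":[0,0,0,0,0]}'
python3 - <<'E'
from h import *
w=cm('wrist');im=ctrl.camera('wrist'); cv2.imwrite('pics/w1.png',im[:,:,::-1]); 
np.savez('w1.npz',**w)
cv2.imwrite('pics/w1b.png',cv2.resize(im[:,:,::-1],(800,500),interpolation=cv2.INTER_CUBIC))
E
```

```text
time_s: 0.78
ee_pos: [0.3116, -0.4195, 0.3003]
eef_rot: [-3.141, 0.0, 0.129]
force: [0.9, -0.6, -0.6]
grip_width: 0.0939
time_s: 1.4
ee_pos: [0.4819, -0.2886, 0.2998]
eef_rot: [-3.141, 0.001, 0.134]
force: [-0.2, -0.5, -0.7]
grip_width: 0.0938
```

View pics/w1b.png

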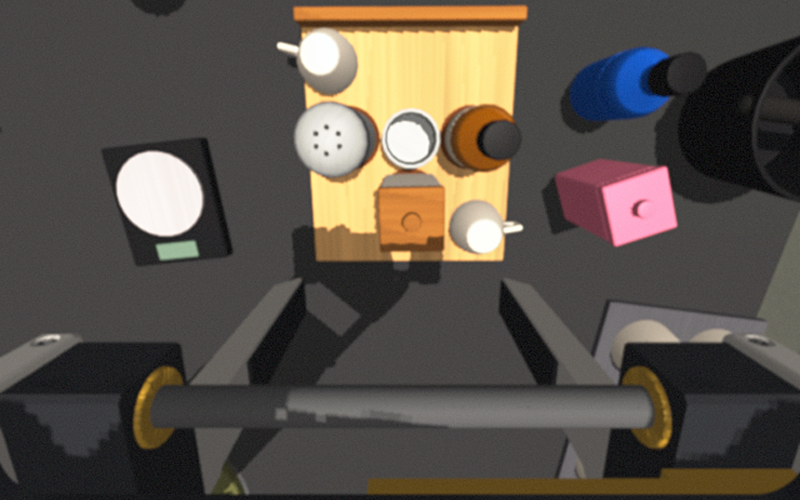

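The wrist view shows the board, with the shaker at (332,138), the white canister with its wooden lid at (412,215) and the amber bottle at (482,138). The pink box at (615,200) and the blue bottle at (635,78) are the look-alikes and stand off the board. Next I'll enlarge the board and measure.

```bash
python3 - <<'E'
import cv2
a=cv2.imread('pics/w1.png'); cv2.imwrite('pics/w1c.png',cv2.resize(a[0:220,220:440],(800,600) if 0 else (600,600),interpolation=cv2.INTER_CUBIC))
E
```

```text
(no output)
```

View pics/w1c.png

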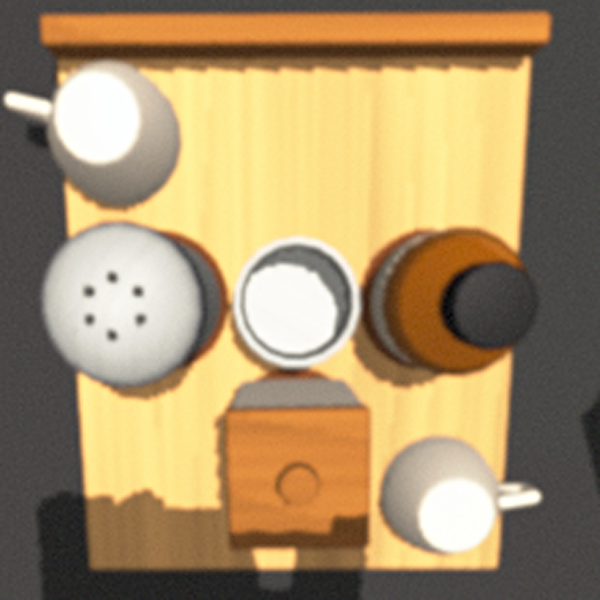

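```bash
python3 - <<'E'
from h import *
w=dict(np.load('w1.npz'))
k=600/220; f=lambda u,v:((u+.5)/k-.5+220,(v+.5)/k-.5)
P=lambda n,p,z:print(n,np.round(back(w,[f(*p)],z)[0][:2]*1000,1))
P('shaker',(113.5,306),.138);P('cap',(491,305),.154);P('knob',(298,482),.138)
c=np.array([back(w,[f(*p)],.128)[0][:2]*1000 for p in [(228,407),(368,406),(368,546),(230,547)]]);print(c.round(1),c.mean(0))
for i in range(4):
    d=c[(i+1)%4]-c[i];print(np.hypot(*d).round(1),np.degrees(np.arctan2(d[1],d[0])).round(1)%90)
P('dose',(297,303),.062);P('b-x+y',(91,570),.012);P('b-x-y',(498,569),.012);P('l+y',(42,15),.04);P('l-y',(550,13),.04)
P('cupa',(97,117),.067);P('cupb',(457,514),.067)
print(ctrl.get_obs()['ee_pos'])
E
```

```text
shaker [ 544.4 -220.8]
cap [ 562.4 -350.5]
knob [ 489.5 -295. ]
[[ 512.6 -265.2]
 [ 520.  -317.8]
 [ 465.3 -326.6]
 [ 457.6 -272.5]] [ 488.91026201 -295.51441691]
53.1 8.0
55.4 9.199999999999989
54.7 8.099999999999994
55.5 7.6
dose [ 553.  -287.3]
b-x+y [ 399.3 -197.4]
b-x-y [ 429.  -415.1]
l+y [ 656.9 -162.7]
l-y [ 686.4 -378.7]
cupa [ 615.9 -195. ]
cupb [ 468.9 -374. ]
[ 0.48074654 -0.28980896  0.29992382]
```

```bash
python3 -m creep '{"xyz":[[36,-30,0],[36.5,-30,0],[0,0,30],[0,0,50],[0,0,0]],"spin":[0,0,0,0,0]}' 80 25; python3 -c "
from station import ctrl
o=ctrl.get_obs();print(o['ee_pos'],o['eef_rot'],o['qpos'])"
```

```text
time_s: 2.08
ee_pos: [0.5424, -0.2222, 0.2176]
eef_rot: [-3.138, 0.005, 0.129]
force: [0.1, 0.7, 0.9]
grip_width: 0.0798
[ 0.54243265 -0.22220065  0.21760131] [-3.13824343  0.00539746  0.12854863] [-4.51199753e-01  3.91805292e-01  1.42116550e+00 -1.59221829e-04
  1.33497212e+00  9.91094671e-01]
```

```bash
python3 -m creep '{"xyz":[[0,0,45],[0,0,40],[0,0,17],[0,0,0]],"spin":[0,0,0,0]}'; python3 - <<'E'
from h import *
o=ctrl.get_obs();print(o['ee_pos'],o['eef_rot'],o['joint_vel'].round(3) if hasattr(o['joint_vel'],'round') else o['joint_vel'])
w=cm('wrist');im=ctrl.camera('wrist'); cv2.imwrite('pics/w2.png',im[:,:,::-1]); 
E
```

```text
time_s: 2.58
ee_pos: [0.5445, -0.2224, 0.1194]
eef_rot: [3.141, -0.0, 0.129]
force: [-0.4, -0.1, 0.0]
grip_width: 0.0801
[ 0.54448827 -0.22236833  0.11943787] [ 3.14135683e+00 -3.17933726e-04  1.29249962e-01] [ 0.004 -0.027 -0.021  0.001  0.01   0.001]
```

View pics/w2.png

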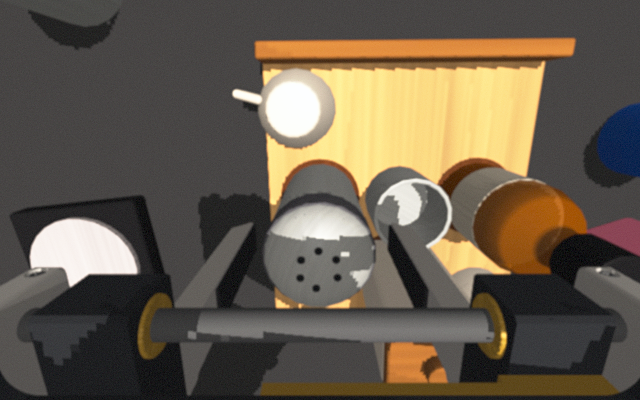

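```bash
python3 - <<'E'
from h import *
w=cm('wrist');o=ctrl.get_obs();print(o['ee_pos'])
print(back(w,[(320,271)],.138)*1000, proj(w,[[.5445,-.2204,.138],[.5445,-.2224,.138]]))
E
```

```text
[ 0.54488742 -0.22242111  0.1202843 ]
[[ 543.64336181 -221.87477394  138.        ]] [[317.23231563 269.09019771]
 [321.28652037 269.56136469]]
```

```bash
python3 -m creep '{"xyz":[[0,-1,5],[0,0,0],[0,0,0],[0,0,0]],"spin":[0,0,0,0]}' 55 25;python3 -c "
from station import ctrl
o=ctrl.get_obs();print(o['ee_pos'],o['eef_rot'],o['grip_width'])"
```

```text
time_s: 3.12
ee_pos: [0.5444, -0.2208, 0.1141]
eef_rot: [3.141, -0.001, 0.13]
force: [-1.3, 2.7, 5.2]
grip_width: 0.0607
[ 0.54437295 -0.22080318  0.11405051] [ 3.14127295e+00 -7.04541944e-04  1.29877494e-01] 0.060680134262863415
```

```bash
python3 -m creep '{"xyz":[[0,0,0],[0,0,-20],[0,0,-40],[0,0,-40],[4,-22,0]],"spin":[0,0,0,0,0]}' 30 25; python3 -m creep '{"xyz":[[7,-40,0],[9,-52,0],[9,-55,0],[9,-55,0],[9,-55,0]],"spin":[0,0,0,0,0]}'; python3 -m creep '{"xyz":[[9,-55,0],[9,-55,0],[9,-55,0],[9,-55,0],[9,-50,0]],"spin":[0,0,0,0,0]}'; python3 -m creep '{"xyz":[[7,-40,0],[7,-23,0],[0,0,0],[0,0,0]],"spin":[0,0,0,0]}';python3 -c "
from station import ctrl
o=ctrl.get_obs();print(o['ee_pos'],o['eef_rot'],o['grip_width'])"
```

```text
time_s: 3.75
ee_pos: [0.5459, -0.1991, 0.2157]
eef_rot: [3.139, -0.004, 0.128]
force: [-0.1, 1.2, -4.7]
grip_width: 0.0607
time_s: 4.38
ee_pos: [0.5535, 0.0645, 0.2115]
eef_rot: [-3.141, 0.003, 0.13]
force: [0.7, -0.2, -3.5]
grip_width: 0.0606
time_s: 5.0
ee_pos: [0.5628, 0.338, 0.2111]
eef_rot: [3.141, 0.003, 0.131]
force: [0.2, 0.2, -2.1]
grip_width: 0.0605
time_s: 5.5
ee_pos: [0.5694, 0.3994, 0.212]
eef_rot: [3.141, 0.002, 0.13]
force: [0.1, -0.5, -3.1]
grip_width: 0.0606
[0.569425   0.39936761 0.2120031 ] [3.14057234e+00 1.95526060e-03 1.29851672e-01] 0.06063655296865036
```

```bash
python3 -m creep '{"xyz":[[0,0,30],[0,0,45],[0,0,20],[0,0,6],[0,0,0]],"spin":[0,0,0,0,0]}';python3 - <<'E'
from h import *
im=ctrl.camera('wrist'); cv2.imwrite('pics/w3.png',im[:,:,::-1]); im=ctrl.camera('scene'); cv2.imwrite('pics/s3.png',im[60:260,300:620,::-1].repeat(2,0).repeat(2,1)); print(ctrl.get_obs()['ee_pos'],ctrl.get_obs()['force'])
E
```

```text
time_s: 6.12
ee_pos: [0.5706, 0.3998, 0.1139]
eef_rot: [-3.141, -0.002, 0.129]
force: [0.2, 0.5, -3.0]
grip_width: 0.0605
[0.57055551 0.40006344 0.11400358] [-0.080936    0.75197463 -3.49304793]
```

View pics/s3.png

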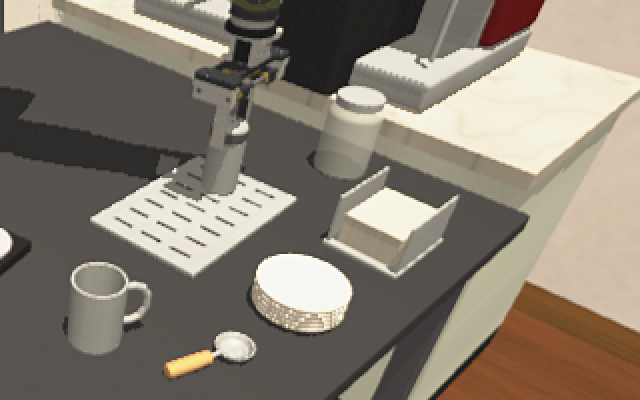

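Shaker held upright just above the tray, at (222,170) in the scene crop. I'll lower the last millimetre and release.

```bash
python3 -m creep '{"xyz":[[0,0,1],[0,0,0]],"spin":[0,0]}'; python3 -m creep '{"xyz":[[0,0,0.5],[0,0,0]],"spin":[0,0]}';
```

```text
time_s: 6.48
ee_pos: [0.5703, 0.4, 0.1121]
eef_rot: [-3.141, -0.001, 0.13]
force: [0.5, 0.5, -0.1]
grip_width: 0.0604
time_s: 6.72
ee_pos: [0.5703, 0.4, 0.1121]
eef_rot: [-3.141, -0.001, 0.13]
force: [-2.2, -0.3, 4.5]
grip_width: 0.0606
```

```bash
python3 -m creep '{"xyz":[[0,0,0],[0,0,0],[0,0,-40],[0,0,-60],[0,0,-20]],"spin":[0,0,0,0,0]}' 80;  python3 -m creep '{"xyz":[[-14,56,0],[-14,56,0],[-14,56,0],[-14,56,0],[-14,56,0]],"spin":[0,0,0,0,0]}'; python3 -m creep '{"xyz":[[-14,56,0],[-14,56,0],[-14,56,0],[-14,56,0],[-14,56,0]],"spin":[0,0,0,0,0]}'; python3 -m creep '{"xyz":[[-14,56,0],[-14,56,0],[-3,6.5,0],[0,0,40],[0,0,0]],"spin":[0,0,0,0,0]}'
python3 - <<'E'
from h import *
o=ctrl.get_obs();print(o['ee_pos'],o['eef_rot'])
w=cm('wrist');im=ctrl.camera('wrist'); cv2.imwrite('pics/w4.png',im[:,:,::-1]); 
np.savez('w4.npz',**w)
im=ctrl.camera('top');cv2.imwrite('pics/t4.png',cv2.resize(im[140:290,150:480,::-1],None,fx=2.4,fy=2.4))
E
```

```text
time_s: 7.35
ee_pos: [0.5707, 0.4002, 0.2354]
eef_rot: [-3.139, -0.005, 0.13]
force: [0.6, 0.1, -0.9]
grip_width: 0.0798
time_s: 7.98
ee_pos: [0.5364, 0.1113, 0.2311]
eef_rot: [3.142, -0.0, 0.13]
force: [1.6, -0.7, -0.1]
grip_width: 0.0801
time_s: 8.6
ee_pos: [0.5032, -0.1755, 0.2311]
eef_rot: [3.141, -0.0, 0.13]
force: [0.8, -0.5, -0.6]
grip_width: 0.0805
time_s: 9.22
ee_pos: [0.4875, -0.2938, 0.1888]
eef_rot: [-3.138, 0.004, 0.13]
force: [0.8, 1.0, 0.8]
grip_width: 0.0799
[ 0.48750525 -0.29384347  0.18878591] [-3.13814909  0.00357268  0.13026966]
```

View pics/w4.png

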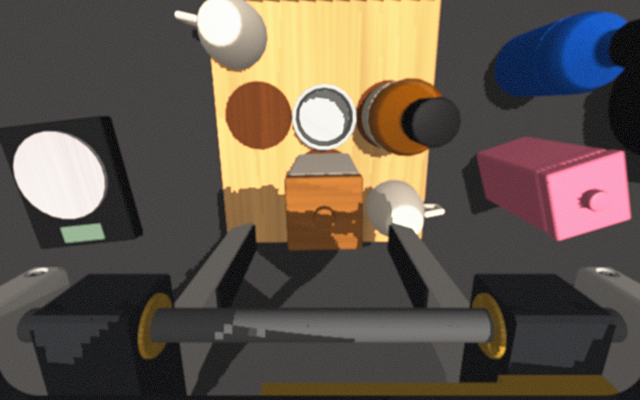

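View pics/t4.png

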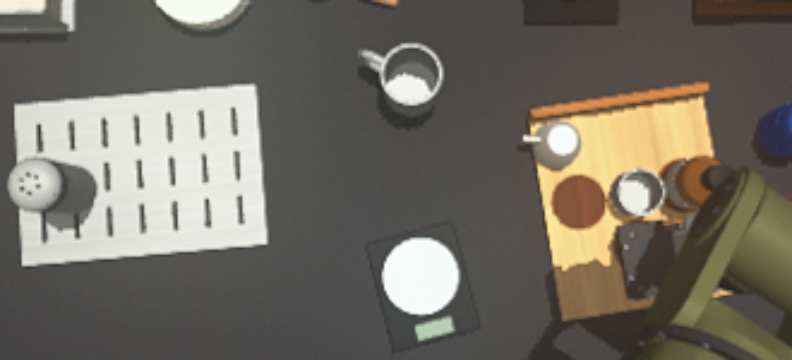

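```bash
python3 - <<'E'
from h import *
w=dict(np.load('w4.npz'))
im=cv2.imread('pics/w4.png'); cv2.imwrite('pics/w4c.png',cv2.resize(im[65:265,210:450],(720,600),interpolation=cv2.INTER_CUBIC))
hsv=cv2.cvtColor(im,cv2.COLOR_BGR2HSV); 
mk=((im[:,:,2]<140)&(im[:,:,2]>70)&(hsv[:,:,1]>120)).astype(np.uint8); sub=np.zeros_like(mk); sub[75:155,220:294]=mk[75:155,220:294]
M=cv2.moments(sub,True);c=(M['m10']/M['m00'],M['m01']/M['m00']);print(c,M['m00'],back(w,[c],.012)*1000)
E
```

```text
(254.61499790532048, 114.82656053623795) 2387.0 [[ 545.16376231 -216.71576397   12.        ]]
```

View pics/w4c.png

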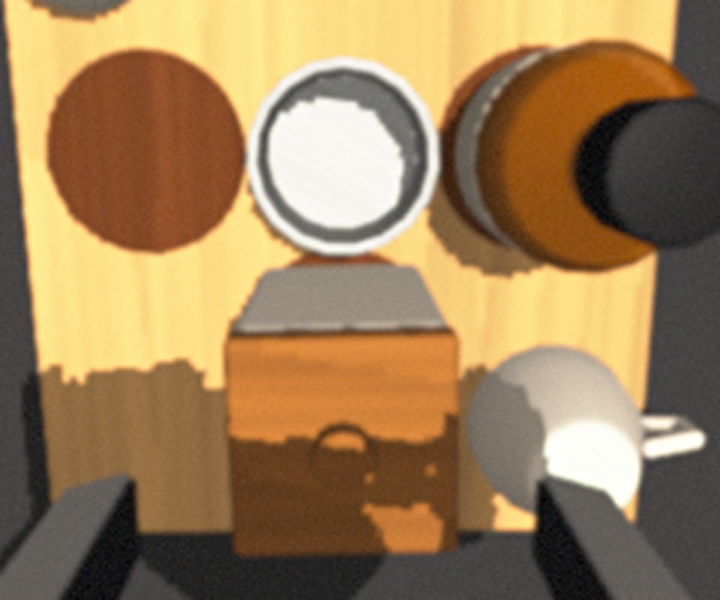

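```bash
python3 - <<'E'
from h import *
w=dict(np.load('w4.npz'))
f=lambda u,v:((u+.5)/3-.5+210,(v+.5)/3-.5+65)
print('spot',back(w,[f(146.5,150)],.012)*1000)
c=np.array([back(w,[f(*p)],.128)[0][:2]*1000 for p in [(224,333),(459,333),(457,550),(235,555)]]);print(c.round(1),c.mean(0))
for i in range(4):
    d=c[(i+1)%4]-c[i];print(np.hypot(*d).round(1),np.degrees(np.arctan2(d[1],d[0])).round(1)%90)
print('cap',back(w,[f(663,172)],.154)*1000,'dose',back(w,[f(344,157)],.062)*1000)
o=ctrl.get_obs();print(o['ee_pos'],o['eef_rot'])
E
```

```text
spot [[ 545.83562498 -220.64293473   12.        ]]
[[ 513.2 -264. ]
 [ 520.3 -318.5]
 [ 465.6 -327. ]
 [ 457.  -272.3]] [ 489.00735154 -295.43364134]
55.0 7.5
55.4 8.900000000000006
55.5 8.900000000000006
56.8 8.4
cap [[ 562.78304339 -348.93087875  154.        ]] dose [[ 554.09052977 -287.16905876   62.        ]]
[ 0.48874045 -0.29461154  0.19202017] [ 3.14130691e+00 -3.86613903e-04  1.30663412e-01]
```

```bash
python3 -m creep '{"xyz":[[0,0.7,35],[0,0,35],[0,0,15],[0,0,0]],"spin":[0,0,0,0]}'; python3 -m creep '{"xyz":[[0,0,0],[0,0,0],[0,0,0],[0,0,0]],"spin":[0,0,0,0]}' 30 30;python3 -c "
from station import ctrl
o=ctrl.get_obs();print(o['ee_pos'],o['eef_rot'],o['grip_width'],o['moment'])"
```

```text
time_s: 9.82
ee_pos: [0.4887, -0.2958, 0.1066]
eef_rot: [3.142, -0.0, 0.13]
force: [0.4, 0.0, 0.1]
grip_width: 0.08
time_s: 10.32
ee_pos: [0.4887, -0.296, 0.1067]
eef_rot: [3.141, -0.001, 0.13]
force: [0.1, 1.9, 6.1]
grip_width: 0.0559
[ 0.48868846 -0.29595626  0.1067076 ] [ 3.14092518e+00 -8.92045781e-04  1.29789643e-01] 0.0559163006442141 [ 0.22897165  0.11020874 -0.05359229]
```

```bash
python3 -m creep '{"xyz":[[0,0,-20],[0,0,-40],[0,0,-40],[6,-20,0],[11.5,-40,0]],"spin":[0,0,0,0,0]}'; python3 -m creep '{"xyz":[[15.8,-55,0],[15.8,-55,0],[15.8,-55,0],[15.8,-55,0],[15.8,-55,0]],"spin":[0,0,0,0,0]}'; python3 -m creep '{"xyz":[[15.8,-55,0],[15.8,-55,0],[15.8,-55,0],[14.4,-50,0],[10.3,-37,0]],"spin":[0,0,0,0,0]}'; python3 -m creep '{"xyz":[[0,0,0],[0,0,30],[0,0,45],[0,0,24],[0,0,0]],"spin":[0,0,0,0,0]}';python3 -c "
from station import ctrl
o=ctrl.get_obs();print(o['ee_pos'],o['eef_rot'],o['grip_width'],o['moment'],o['force'])"
```

```text
time_s: 10.95
ee_pos: [0.4974, -0.233, 0.2041]
eef_rot: [-3.14, 0.002, 0.128]
force: [0.4, 0.1, -3.8]
grip_width: 0.0566
time_s: 11.58
ee_pos: [0.5396, 0.0516, 0.2039]
eef_rot: [-3.141, 0.003, 0.13]
force: [0.9, -0.1, -4.6]
grip_width: 0.0558
time_s: 12.2
ee_pos: [0.5781, 0.3108, 0.2032]
eef_rot: [3.141, 0.003, 0.131]
force: [0.5, -0.7, -4.0]
grip_width: 0.056
time_s: 12.82
ee_pos: [0.5781, 0.3073, 0.1041]
eef_rot: [3.14, 0.004, 0.129]
force: [-0.5, 0.3, -4.2]
grip_width: 0.0559
[0.57810169 0.3072633  0.10412502] [3.14026904 0.00412077 0.12946418] 0.05586197697785598 [ 0.001514   -0.01952387 -0.02704491] [-0.54260162  0.27984912 -4.2074434 ]
```

```bash
python3 -m creep '{"xyz":[[0,0,0],[0,0,1],[0,0,0]],"spin":[0,0,0]}';python3 -m creep '{"xyz":[[0,0,1],[0,0,0]],"spin":[0,0]}'; python3 -m creep '{"xyz":[[0,0,0.5],[0,0,0]],"spin":[0,0]}'
```

```text
time_s: 13.2
ee_pos: [0.5795, 0.308, 0.106]
eef_rot: [3.142, -0.0, 0.13]
force: [0.2, 0.8, -4.7]
grip_width: 0.056
time_s: 13.45
ee_pos: [0.5796, 0.308, 0.1049]
eef_rot: [3.142, 0.0, 0.13]
force: [-0.2, 0.7, -3.6]
grip_width: 0.0559
time_s: 13.7
ee_pos: [0.5796, 0.3081, 0.1044]
eef_rot: [3.142, 0.0, 0.13]
force: [0.0, -0.2, -4.7]
grip_width: 0.0557
```

```bash
python3 -m creep '{"xyz":[[0,0,0.5],[0,0,0]],"spin":[0,0]}'; python3 -m creep '{"xyz":[[0,0,0.5],[0,0,0]],"spin":[0,0]}'
```

```text
time_s: 13.95
ee_pos: [0.5796, 0.3081, 0.1039]
eef_rot: [-3.142, 0.0, 0.13]
force: [-0.2, -0.2, -4.6]
grip_width: 0.0555
time_s: 14.2
ee_pos: [0.5796, 0.308, 0.1034]
eef_rot: [3.142, 0.0, 0.13]
force: [-0.6, 0.3, -3.9]
grip_width: 0.0558
```

```bash
python3 -m creep '{"xyz":[[0,0,0.7],[0,0,0]],"spin":[0,0]}'; python3 -m creep '{"xyz":[[0,0,0.7],[0,0,0]],"spin":[0,0]}'
```

```text
time_s: 14.45
ee_pos: [0.5796, 0.308, 0.1027]
eef_rot: [3.142, 0.0, 0.13]
force: [-0.1, -0.1, -4.5]
grip_width: 0.0559
time_s: 14.7
ee_pos: [0.5796, 0.308, 0.102]
eef_rot: [3.142, 0.0, 0.13]
force: [-0.0, 0.1, -4.9]
grip_width: 0.0562
```

```bash
python3 - <<'E'
from h import *
im=ctrl.camera('scene'); cv2.imwrite('pics/s5.png',cv2.resize(im[110:200,330:470,::-1],(800,514),interpolation=cv2.INTER_CUBIC)); print(ctrl.get_obs()['ee_pos'],ctrl.get_obs()['force'])
E
```

```text
[0.5796047  0.30803017 0.10203266] [ 0.12080431  0.06593393 -4.71953798]
```

View pics/s5.png

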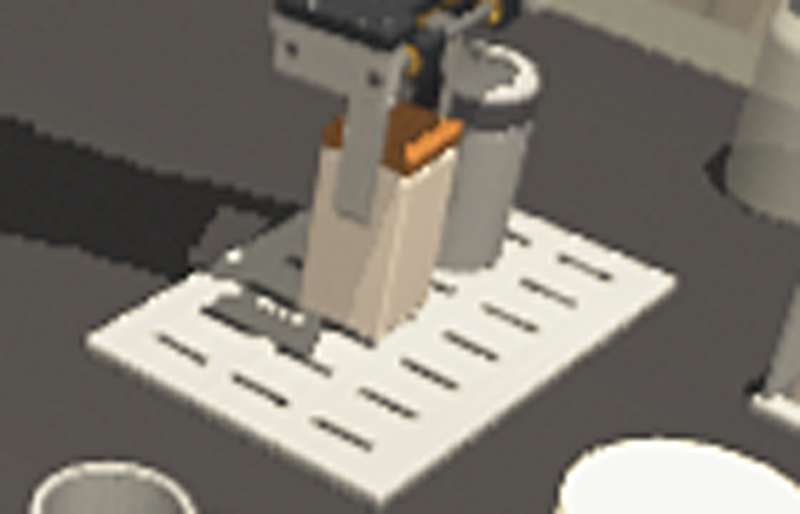

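```bash
python3 -m creep '{"xyz":[[0,0,1],[0,0,0]],"spin":[0,0]}'; python3 -m creep '{"xyz":[[0,0,0.8],[0,0,0]],"spin":[0,0]}'
```

```text
time_s: 15.0
ee_pos: [0.5798, 0.3081, 0.1017]
eef_rot: [-3.141, -0.001, 0.13]
force: [-0.8, -1.6, 2.8]
grip_width: 0.0557
time_s: 15.25
ee_pos: [0.58, 0.3081, 0.1016]
eef_rot: [-3.141, -0.002, 0.13]
force: [-1.4, -2.3, 7.9]
grip_width: 0.0555
```

```bash
python3 -m creep '{"xyz":[[0,0,0],[0,0,0],[0,0,-40],[0,0,-60],[0,0,-25]],"spin":[0,0,0,0,0]}' 68;  python3 -m creep '{"xyz":[[-8.5,54.2,0],[-8.5,54.2,0],[-8.5,54.2,0],[-8.5,54.2,0],[-8.5,54.2,0]],"spin":[0,0,0,0,0]}' 60; python3 -m creep '{"xyz":[[-8.5,54.2,0],[-8.5,54.2,0],[-8.5,54.2,0],[-8.5,54.2,0],[-8.5,54.2,0]],"spin":[0,0,0,0,0]}'; python3 -m creep '{"xyz":[[-8.5,54.2,0],[-8.5,54.2,0],[0,0,0],[0,0,0]],"spin":[0,0,0,0]}'
python3 - <<'E'
from h import *
o=ctrl.get_obs();print(o['ee_pos'],o['eef_rot'])
w=cm('wrist');im=ctrl.camera('wrist'); cv2.imwrite('pics/w6.png',im[:,:,::-1]); 
np.savez('w6.npz',**w)
im=ctrl.camera('top');cv2.imwrite('pics/t6.png',cv2.resize(im[140:290,150:480,::-1],None,fx=2.4,fy=2.4))
E
```

```text
time_s: 15.88
ee_pos: [0.5802, 0.3084, 0.2291]
eef_rot: [-3.14, -0.004, 0.13]
force: [-0.3, 0.3, -1.4]
grip_width: 0.0676
time_s: 16.5
ee_pos: [0.5723, 0.0321, 0.2253]
eef_rot: [-3.142, -0.0, 0.13]
force: [1.2, 0.1, 0.5]
grip_width: 0.06
time_s: 17.12
ee_pos: [0.5652, -0.2422, 0.2253]
eef_rot: [3.142, -0.0, 0.13]
force: [1.1, 0.2, 0.3]
grip_width: 0.0597
time_s: 17.62
ee_pos: [0.5627, -0.3497, 0.2249]
eef_rot: [-3.141, 0.0, 0.13]
force: [-0.3, -0.2, -0.1]
grip_width: 0.06
[ 0.56267436 -0.34965012  0.22494278] [-3.14108800e+00  1.97099706e-04  1.29717940e-01]
```

View pics/w6.png

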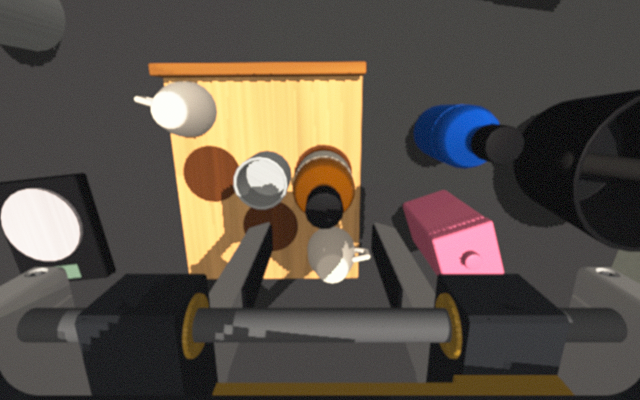

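View pics/t6.png

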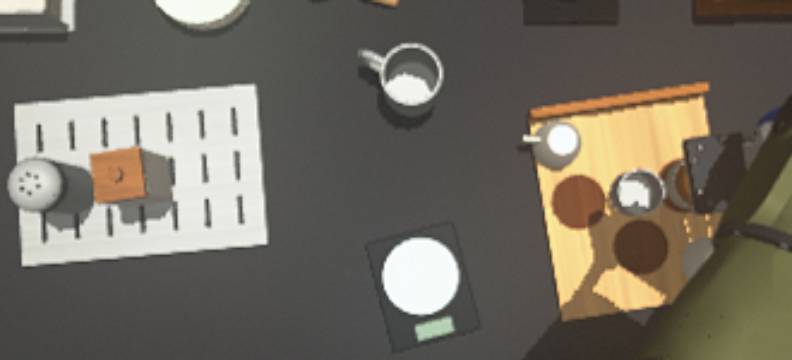

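```bash
python3 - <<'E'
import cv2
im=cv2.imread('pics/w6.png'); cv2.imwrite('pics/w6c.png',cv2.resize(im[130:290,170:380],(787,600),interpolation=cv2.INTER_CUBIC))
E
```

```text
(no output)
```

View pics/w6c.png

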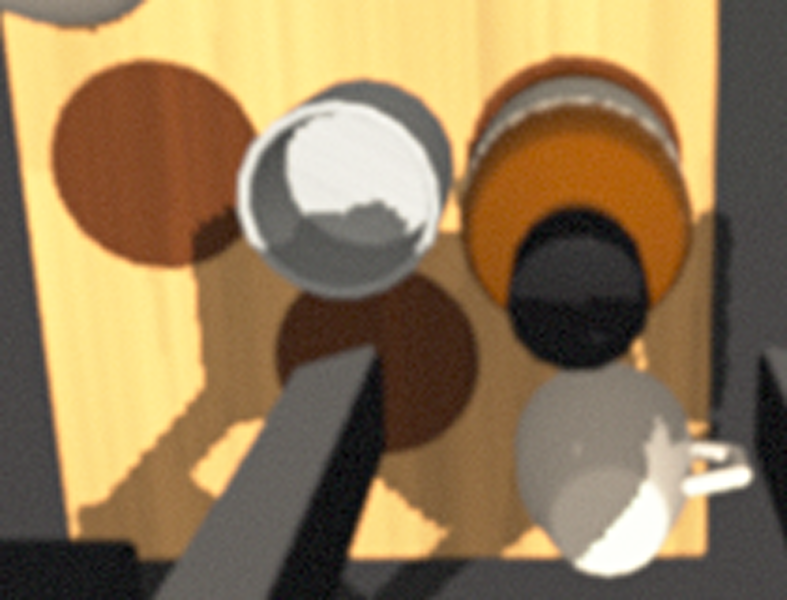

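```bash
python3 - <<'E'
from h import *
w=dict(np.load('w6.npz'))
f=lambda u,v:((u+.5)/3.75-.5+170,(v+.5)/3.75-.5+130)
print('spot shaker',back(w,[f(155.5,163)],.012)*1000,'canspot',back(w,[f(378,360)],.012)*1000)
print('cap',back(w,[f(578,299)],.154)*1000,'dose',back(w,[f(342,199)],.062)*1000)
a=np.linspace(0,6.28,60);
im=cv2.imread('pics/w6c.png')
for (x,y,r,z,col) in [(.5626,-.3503,.015,.154,(0,255,0)),(.5626,-.3503,.015,.128,(0,255,255)),(.5445,-.221,.034,.012,(255,0,0)),(.4888,-.2955,.034,.012,(255,0,0)),(.5530,-.2868,.028,.062,(0,255,0)),(.5626,-.3503,.034,.012,(255,0,0))]:
    p=proj(w,np.c_[x+r*np.cos(a),y+r*np.sin(a),0*a+z]); q=np.c_[(p[:,0]+.5-170)*3.75,(p[:,1]+.5-130)*3.75]
    cv2.polylines(im,[q.astype(np.int32)],True,col,1)
cv2.imwrite('pics/w6d.png',im)
E
```

```text
spot shaker [[ 545.18995654 -219.37523672   12.        ]] canspot [[ 487.83380315 -295.05801788   12.        ]]
cap [[ 564.11129196 -351.12241045  154.        ]] dose [[ 554.33030817 -287.138996     62.        ]]
```

View pics/w6d.png

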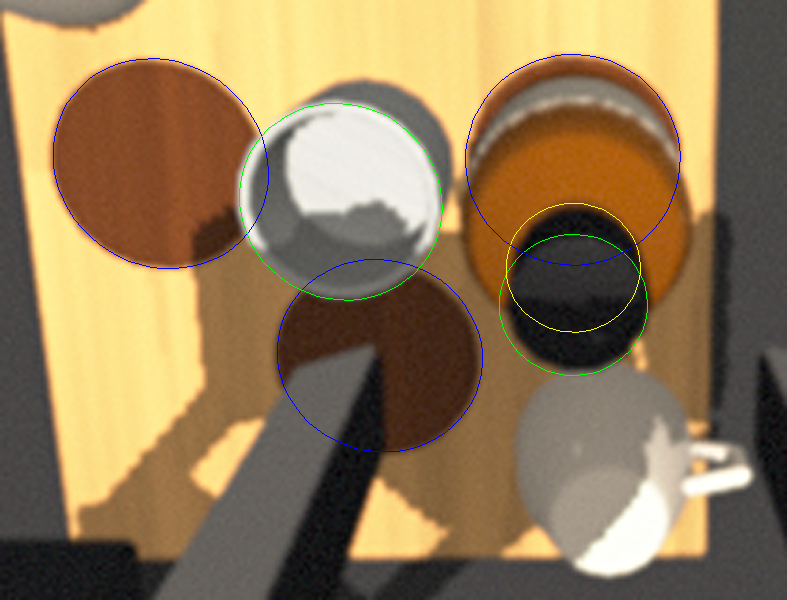

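```bash
python3 -m creep '{"xyz":[[0.6,1.7,35],[0,0,35],[0,0,10],[0,0,0]],"spin":[0,0,0,0]}'; python3 -m creep '{"xyz":[[0,0,0],[0,0,0],[0,0,0],[0,0,0],[0,0,0]],"spin":[0,0,0,0,0]}' 10 35;python3 -c "
from station import ctrl
o=ctrl.get_obs();print(o['ee_pos'],o['eef_rot'],o['grip_width'],o['moment'])"
```

```text
time_s: 18.23
ee_pos: [0.5638, -0.3512, 0.1459]
eef_rot: [3.141, -0.0, 0.131]
force: [-0.1, -0.5, 0.1]
grip_width: 0.0601
time_s: 18.85
ee_pos: [0.5636, -0.3517, 0.1457]
eef_rot: [3.141, -0.0, 0.13]
force: [0.6, 0.7, 4.8]
grip_width: 0.0293
[ 0.56358493 -0.35168349  0.14565002] [ 3.14134651e+00 -4.25907724e-04  1.29844038e-01] 0.029289396664767542 [ 0.2765384   0.11573746 -0.00054445]
```

```bash
python3 -m creep '{"xyz":[[0,0,-20],[0,0,-40],[0,0,-40],[3.6,-20,0],[7.1,-40,0]],"spin":[0,0,0,0,0]}'; python3 -m creep '{"xyz":[[9.8,-55,0],[9.8,-55,0],[9.8,-55,0],[9.8,-55,0],[9.8,-55,0]],"spin":[0,0,0,0,0]}'; python3 -m creep '{"xyz":[[9.8,-55,0],[9.8,-55,0],[8.9,-50,0],[7.6,-43,0],[4.4,-25.3,0]],"spin":[0,0,0,0,0]}'; python3 -m creep '{"xyz":[[0,0,0],[0,0,30],[0,0,45],[0,0,24],[0,0,0]],"spin":[0,0,0,0,0]}';python3 -m creep '{"xyz":[[0,0,1],[0,0,0]],"spin":[0,0]}';python3 -m creep '{"xyz":[[0,0,1],[0,0,0]],"spin":[0,0]}'
```

```text
time_s: 19.48
ee_pos: [0.5657, -0.2901, 0.2442]
eef_rot: [-3.141, 0.001, 0.128]
force: [0.7, 0.8, -3.9]
grip_width: 0.0293
time_s: 20.1
ee_pos: [0.5783, -0.0092, 0.2443]
eef_rot: [-3.141, 0.002, 0.13]
force: [0.9, 0.1, -2.8]
grip_width: 0.0294
time_s: 20.72
ee_pos: [0.5885, 0.2225, 0.2439]
eef_rot: [3.141, 0.002, 0.132]
force: [-0.9, -0.9, -3.5]
grip_width: 0.0295
time_s: 21.35
ee_pos: [0.5888, 0.219, 0.1444]
eef_rot: [3.141, 0.004, 0.129]
force: [-0.9, 0.3, -3.0]
grip_width: 0.0292
time_s: 21.6
ee_pos: [0.5901, 0.2197, 0.1461]
eef_rot: [-3.141, -0.001, 0.13]
force: [-0.8, -0.1, -3.8]
grip_width: 0.0294
time_s: 21.85
ee_pos: [0.5899, 0.2198, 0.1444]
eef_rot: [-3.142, -0.0, 0.13]
force: [0.2, 0.2, -3.4]
grip_width: 0.0294
```

```bash
python3 -m creep '{"xyz":[[0,0,1],[0,0,0]],"spin":[0,0]}';python3 -m creep '{"xyz":[[0,0,1],[0,0,0]],"spin":[0,0]}'; python3 -c "
from station import ctrl
o=ctrl.get_obs();print(o['ee_pos'],o['force'])"
```

```text
time_s: 22.1
ee_pos: [0.5898, 0.2198, 0.1431]
eef_rot: [3.142, 0.0, 0.13]
force: [-0.9, -0.8, -3.1]
grip_width: 0.0294
time_s: 22.35
ee_pos: [0.5899, 0.2198, 0.1421]
eef_rot: [3.142, 0.0, 0.13]
force: [0.1, -0.2, -3.2]
grip_width: 0.029
[0.58985646 0.21984361 0.1421213 ] [ 0.07095557 -0.22246077 -3.18433112]
```

```bash
python3 -m creep '{"xyz":[[0,0,1],[0,0,0]],"spin":[0,0]}';python3 -m creep '{"xyz":[[0,0,0.7],[0,0,0]],"spin":[0,0]}'
```

```text
time_s: 22.6
ee_pos: [0.5899, 0.2199, 0.1412]
eef_rot: [-3.142, 0.0, 0.13]
force: [0.1, -0.2, -3.1]
grip_width: 0.0294
time_s: 22.85
ee_pos: [0.5902, 0.2199, 0.1411]
eef_rot: [-3.141, -0.001, 0.13]
force: [0.2, -0.2, 2.1]
grip_width: 0.0295
```

```bash
python3 -m creep '{"xyz":[[0,0,0],[0,0,0],[0,0,-35],[0,0,-40],[0,0,0]],"spin":[0,0,0,0,0]}' 60;  python3 -m creep '{"xyz":[[-11.3,55.3,0],[-11.3,55.3,0],[-11.3,55.3,0],[-11.3,55.3,0],[-11.3,55.3,0]],"spin":[0,0,0,0,0]}' 80; python3 -m creep '{"xyz":[[-11.3,55.3,0],[-11.3,55.3,0],[-11.3,55.3,0],[-11.3,55.3,0],[0,0,50]],"spin":[0,0,0,0,0]}'; python3 -m creep '{"xyz":[[0,0,30],[0,0,0],[0,0,0]],"spin":[0,0,0]}'
python3 - <<'E'
from h import *
o=ctrl.get_obs();print(o['ee_pos'],o['eef_rot'])
w=cm('wrist');im=ctrl.camera('wrist'); 
np.savez('w7.npz',**w)
a=np.linspace(0,6.28,60); im=im[:,:,::-1].copy();cv2.imwrite('pics/w7.png',im)
x,y=.5537,-.287
for z,r in ((.062,.028),(.062,.025)):
    cv2.polylines(im,[proj(w,np.c_[x+r*np.cos(a),y+r*np.sin(a),0*a+z]).round().astype(np.int32)],True,(0,255,0),1)
for x,y in [(.5445,-.2208),(.4889,-.2956),(.5636,-.3514)]:
    r=.034;cv2.polylines(im,[proj(w,np.c_[x+r*np.cos(a),y+r*np.sin(a),0*a+.012]).round().astype(np.int32)],True,(255,0,0),1)
cv2.imwrite('pics/w7d.png',im)
im=ctrl.camera('top');cv2.imwrite('pics/t7.png',cv2.resize(im[140:290,150:480,::-1],None,fx=2.4,fy=2.4))
E
```

```text
time_s: 23.48
ee_pos: [0.5909, 0.2202, 0.2189]
eef_rot: [-3.141, -0.005, 0.13]
force: [-0.3, 0.7, -0.5]
grip_width: 0.0597
time_s: 24.1
ee_pos: [0.569, -0.0634, 0.2146]
eef_rot: [-3.141, 0.001, 0.13]
force: [0.5, 0.6, 0.1]
grip_width: 0.0802
time_s: 24.72
ee_pos: [0.5536, -0.291, 0.1667]
eef_rot: [3.138, -0.004, 0.126]
force: [1.3, -0.7, -1.0]
grip_width: 0.0799
time_s: 25.1
ee_pos: [0.5539, -0.287, 0.1367]
eef_rot: [3.141, -0.001, 0.13]
force: [0.7, -0.9, 0.4]
grip_width: 0.0798
[ 0.55394121 -0.28695671  0.13673836] [ 3.14072393e+00 -1.11057721e-03  1.29988184e-01]
```

View pics/w7d.png

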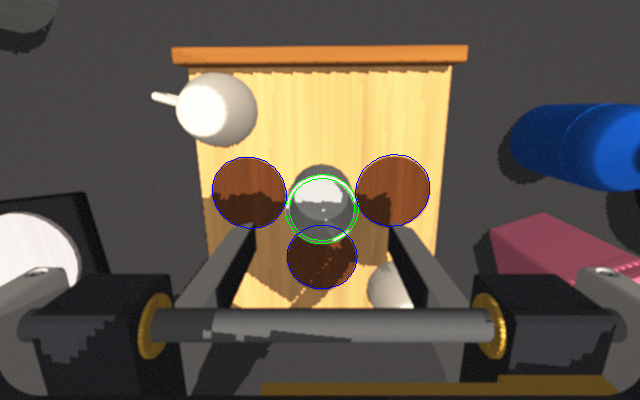

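View pics/t7.png

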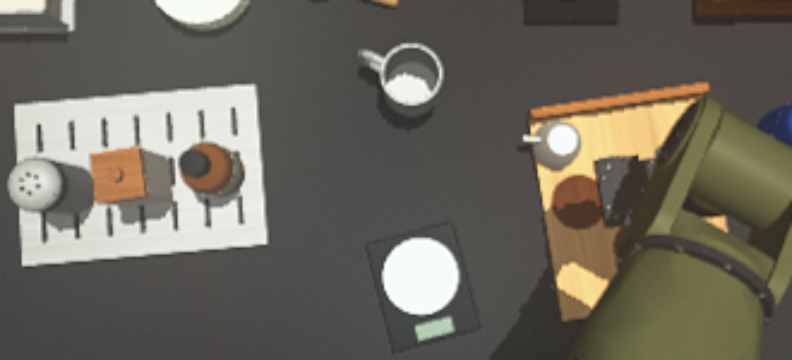

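All three stand on the tray, and the overlays match the dosing cup at (322,210) and the three spots. Next I descend on the cup.

```bash
python3 -m creep '{"xyz":[[0,0,40],[0,0,35],[0,0,16],[0,0,0]],"spin":[0,0,0,0]}'; python3 -m creep '{"xyz":[[0,0,0],[0,0,0],[0,0,0],[0,0,0],[0,0,0]],"spin":[0,0,0,0,0]}' 35 20;python3 -c "
from station import ctrl
o=ctrl.get_obs();print(o['ee_pos'],o['eef_rot'],o['grip_width'],o['moment'])"
```

```text
time_s: 25.7
ee_pos: [0.5536, -0.2868, 0.0447]
eef_rot: [-3.141, 0.0, 0.13]
force: [-0.3, -0.5, 0.5]
grip_width: 0.0805
time_s: 26.32
ee_pos: [0.5539, -0.287, 0.0455]
eef_rot: [3.141, -0.001, 0.13]
force: [-1.3, 1.1, 6.4]
grip_width: 0.0563
[ 0.55385397 -0.28701821  0.04545959] [ 3.14085681e+00 -1.04706088e-03  1.29769605e-01] 0.05628770239251448 [0.23357839 0.16807873 0.00427199]
```

```bash
python3 -m creep '{"xyz":[[0,0,-20],[0,0,-40],[0,0,-20],[-6,-27,0],[-12,-54,0]],"spin":[0,0,0,0,0]}'; python3 - <<'E'
from h import *
def fit(im,w,box):
    g=im.min(2);m=np.zeros(g.shape,np.uint8);x0,y0,x1,y1=box;m[y0:y1,x0:x1]=(g[y0:y1,x0:x1]>130)*255
    cs,_=cv2.findContours(m,cv2.RETR_EXTERNAL,cv2.CHAIN_APPROX_NONE);c=max(cs,key=cv2.contourArea)[:,0]
    X=back(w,c,.026)[:,:2]*1000
    A=np.c_[2*X,np.ones(len(X))];s=np.linalg.lstsq(A,(X**2).sum(1),rcond=None)[0];print(s[:2].round(1),np.sqrt(s[2]+s[0]**2+s[1]**2).round(1),len(X))
fit(cv2.imread('pics/w1.png'),dict(np.load('w1.npz')),(90,110,172,192))
fit(cv2.imread('pics/w4.png'),dict(np.load('w4.npz')),(5,120,115,222))
fit(cv2.imread('pics/top0.png'),cm('top'),(304,233,346,272))
E
```

```text
time_s: 26.95
ee_pos: [0.525, -0.209, 0.1257]
eef_rot: [3.141, -0.001, 0.128]
force: [1.5, 0.3, -2.1]
grip_width: 0.0564
[457.8 -24.2] 46.1 192
[458.3 -23.6] 46.1 252
[458.3 -24.6] 45.5 90
```

```bash
python3 -m creep '{"xyz":[[-12,-54,0],[-12,-54,0],[-11,-48,0],[-8,-36.1,0],[0,0,0]],"spin":[0,0,0,0,0]}'; python3 -m creep '{"xyz":[[0,0,25],[0,0,25],[0,0,11],[0,0,0],[0,0,0]],"spin":[0,0,0,0,0]}'; python3 - <<'E'
from h import *
o=ctrl.get_obs();print(o['ee_pos'],o['eef_rot'])
w=cm('wrist');im=ctrl.camera('wrist'); cv2.imwrite('pics/w8.png',im[:,:,::-1]); 
np.savez('w8.npz',**w)
E
```

```text
time_s: 27.58
ee_pos: [0.4573, -0.0223, 0.1258]
eef_rot: [3.141, -0.001, 0.132]
force: [0.2, -0.4, -1.5]
grip_width: 0.0566
time_s: 28.2
ee_pos: [0.4582, -0.0242, 0.0645]
eef_rot: [3.141, -0.001, 0.13]
force: [-0.1, 0.5, -1.6]
grip_width: 0.0564
[ 0.45820825 -0.02417454  0.0644576 ] [ 3.14126000e+00 -1.25820139e-03  1.29579754e-01]
```

View pics/w8.png

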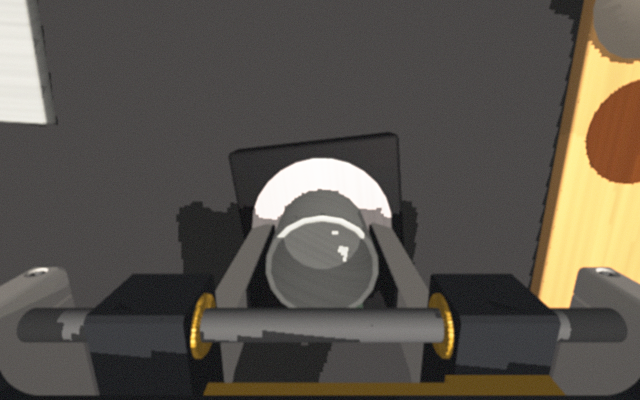

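The cup, at (322,255), hangs centred just above the plate, which spans (253–392, 160+). I lower it to contact.

```bash
python3 -m creep '{"xyz":[[0,0,3],[0,0,0]],"spin":[0,0]}';python3 -m creep '{"xyz":[[0,0,1.5],[0,0,0]],"spin":[0,0]}';python3 -m creep '{"xyz":[[0,0,1],[0,0,0]],"spin":[0,0]}'
```

```text
time_s: 28.5
ee_pos: [0.4576, -0.0239, 0.0606]
eef_rot: [3.142, -0.0, 0.13]
force: [-0.2, 0.4, 0.0]
grip_width: 0.0566
time_s: 28.75
ee_pos: [0.4577, -0.0239, 0.0594]
eef_rot: [3.142, -0.0, 0.13]
force: [-2.1, -0.1, 5.2]
grip_width: 0.0566
time_s: 29.0
ee_pos: [0.4579, -0.0239, 0.0593]
eef_rot: [3.141, -0.001, 0.13]
force: [-8.4, 1.0, 19.9]
grip_width: 0.0562
```

```bash
python3 -m creep '{"xyz":[[0,0,-1.2],[0,0,0]],"spin":[0,0]}'; python3 -m creep '{"xyz":[[0,0,0],[0,0,0],[0,0,-30],[0,0,-50],[0,0,-60]],"spin":[0,0,0,0,0]}' 72; python3 -m creep '{"xyz":[[0,0,-30],[0,0,0],[0,0,0]],"spin":[0,0,0]}'; python3 - <<'E'
from h import *
o=ctrl.get_obs();print(o['ee_pos'],o['eef_rot'])
w=cm('wrist');im=ctrl.camera('wrist'); 
np.savez('w9.npz',**w);im=im[:,:,::-1].copy();cv2.imwrite('pics/w9.png',im)
a=np.linspace(0,6.28,60)
for z,r in ((.026,.046),(.076,.028),(.076,.025)):
    cv2.polylines(im,[proj(w,np.c_[.4581+r*np.cos(a),-.0241+r*np.sin(a),0*a+z]).round().astype(np.int32)],True,(0,255,0),1)
cv2.imwrite('pics/w9d.png',cv2.resize(im[80:300,200:460],(709,600),interpolation=cv2.INTER_CUBIC))
E
```

```text
time_s: 29.25
ee_pos: [0.4577, -0.0239, 0.0594]
eef_rot: [3.142, -0.0, 0.13]
force: [-1.6, 0.4, 3.7]
grip_width: 0.0564
time_s: 29.88
ee_pos: [0.4571, -0.0239, 0.2002]
eef_rot: [-3.141, 0.002, 0.13]
force: [0.7, -0.1, 1.0]
grip_width: 0.0719
time_s: 30.25
ee_pos: [0.4573, -0.0239, 0.2281]
eef_rot: [-3.141, 0.001, 0.13]
force: [-0.3, 0.2, -0.1]
grip_width: 0.072
[ 0.45725402 -0.02389433  0.22811993] [-3.14119839e+00  1.49029487e-03  1.29771318e-01]
```

View pics/w9d.png

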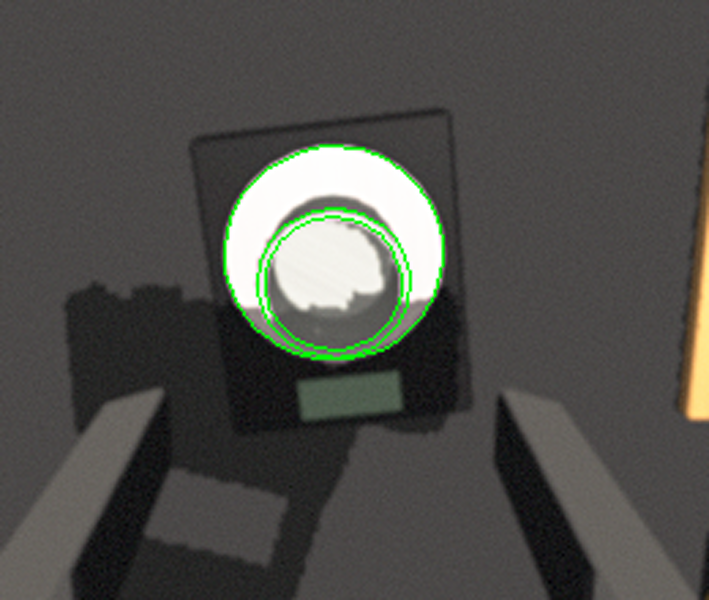

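Cup is on the plate, with rim and plate matching the concentric overlays. Next is the bottle.

```bash
python3 -m creep '{"xyz":[[32.6,-44.9,0],[32.6,-44.9,0],[32.6,-44.9,0],[32.6,-44.9,0],[32.6,-45,0]],"spin":[0,0,0,0,0]}' 60 35; python3 -m creep '{"xyz":[[0,0,30],[0,0,0],[0,0,0]],"spin":[0,0,0]}'; python3 - <<'E'
from h import *
o=ctrl.get_obs();print(o['ee_pos'],o['eef_rot'])
w=cm('wrist');im=ctrl.camera('wrist')[:,:,::-1].copy();cv2.imwrite('pics/w10.png',im)
a=np.linspace(0,6.28,60)
for z,r in ((.152,.015),(.126,.015),(.01,.03)):
    cv2.polylines(im,[proj(w,np.c_[.5900+r*np.cos(a),.2199+r*np.sin(a),0*a+z]).round().astype(np.int32)],True,(0,255,0),1)
cv2.imwrite('pics/w10d.png',im)
E
```

```text
time_s: 30.92
ee_pos: [0.5906, 0.2215, 0.2275]
eef_rot: [3.141, 0.002, 0.13]
force: [1.3, 0.0, -0.4]
grip_width: 0.06
time_s: 31.3
ee_pos: [0.5903, 0.2194, 0.1997]
eef_rot: [3.142, 0.0, 0.129]
force: [-1.2, 0.4, 0.5]
grip_width: 0.0599
[0.59025268 0.21940641 0.19965295] [3.14152613e+00 1.55528212e-04 1.29171254e-01]
```

View pics/w10d.png

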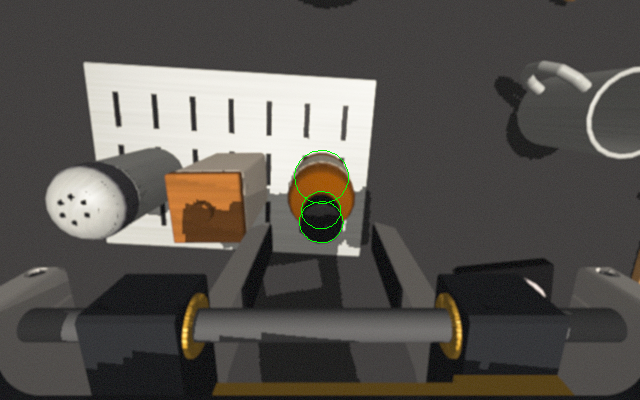

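```bash
python3 -m creep '{"xyz":[[0,-0.4,30],[0,0,20],[0,0,6.5],[0,0,0]],"spin":[0,0,0,0]}'; python3 -m creep '{"xyz":[[0,0,0],[0,0,0],[0,0,0],[0,0,0],[0,0,0]],"spin":[0,0,0,0,0]}' 10 35;python3 -c "
from station import ctrl
o=ctrl.get_obs();print(o['ee_pos'],o['eef_rot'],o['grip_width'],o['moment'])"
```

```text
time_s: 31.85
ee_pos: [0.5904, 0.2201, 0.1436]
eef_rot: [-3.141, -0.001, 0.129]
force: [0.3, 0.5, 0.0]
grip_width: 0.0596
time_s: 32.48
ee_pos: [0.5903, 0.2202, 0.143]
eef_rot: [-3.142, -0.0, 0.13]
force: [-0.7, 0.4, 2.0]
grip_width: 0.0296
[0.5902696  0.2202419  0.14300812] [-3.14158546e+00 -4.00723846e-04  1.29772691e-01] 0.029579371625076144 [-0.09228725  0.10723337  0.04030453]
```

```bash
python3 -m creep '{"xyz":[[0,0,-20],[0,0,-40],[0,0,-40],[-3.6,20,0],[-7.1,40,0]],"spin":[0,0,0,0,0]}'; python3 -m creep '{"xyz":[[-9.8,55,0],[-9.8,55,0],[-9.8,55,0],[-9.8,55,0],[-9.8,55,0]],"spin":[0,0,0,0,0]}'; python3 -m creep '{"xyz":[[-9.8,55,0],[-9.8,55,0],[-8.9,50,0],[-7.6,43,0],[-4.4,25.5,0]],"spin":[0,0,0,0,0]}'; python3 -m creep '{"xyz":[[0,0,0],[0,0,0],[0,0,30],[0,0,40],[0,0,15]],"spin":[0,0,0,0,0]}';python3 -m creep '{"xyz":[[0,0,4],[0,0,0],[0,0,0]],"spin":[0,0,0]}';
```

```text
time_s: 33.1
ee_pos: [0.5866, 0.1588, 0.2409]
eef_rot: [3.141, 0.002, 0.131]
force: [0.9, 0.3, -4.4]
grip_width: 0.0292
time_s: 33.72
ee_pos: [0.573, -0.122, 0.2407]
eef_rot: [-3.141, 0.003, 0.129]
force: [1.1, -0.1, -2.9]
grip_width: 0.0294
time_s: 34.35
ee_pos: [0.562, -0.3539, 0.2401]
eef_rot: [-3.139, 0.003, 0.128]
force: [0.6, 0.5, -4.1]
grip_width: 0.0294
time_s: 34.98
ee_pos: [0.5631, -0.35, 0.1552]
eef_rot: [-3.139, 0.003, 0.131]
force: [-0.2, 1.3, -3.6]
grip_width: 0.0292
time_s: 35.35
ee_pos: [0.5641, -0.3517, 0.1551]
eef_rot: [3.14, -0.001, 0.13]
force: [-0.5, -0.1, -3.6]
grip_width: 0.0297
```

```bash
python3 -m creep '{"xyz":[[-0.3,-0.2,5],[0,0,0]],"spin":[0,0]}';python3 -m creep '{"xyz":[[0,0,1],[0,0,0]],"spin":[0,0]}';python3 -m creep '{"xyz":[[0,0,1],[0,0,0]],"spin":[0,0]}'
```

```text
time_s: 35.6
ee_pos: [0.5633, -0.3512, 0.1484]
eef_rot: [-3.141, 0.0, 0.13]
force: [-0.0, 0.4, -3.6]
grip_width: 0.0292
time_s: 35.85
ee_pos: [0.5634, -0.3513, 0.1477]
eef_rot: [-3.142, 0.0, 0.13]
force: [-0.7, -0.5, -2.5]
grip_width: 0.0291
time_s: 36.1
ee_pos: [0.5634, -0.3513, 0.1467]
eef_rot: [-3.142, 0.0, 0.13]
force: [0.1, -1.2, -3.1]
grip_width: 0.0294
```

```bash
python3 -m creep '{"xyz":[[0,0,1],[0,0,0]],"spin":[0,0]}';python3 -m creep '{"xyz":[[0,0,0.7],[0,0,0]],"spin":[0,0]}'; python3 -m creep '{"xyz":[[0,0,0.7],[0,0,0]],"spin":[0,0]}'
```

```text
time_s: 36.35
ee_pos: [0.5634, -0.3513, 0.1456]
eef_rot: [-3.141, 0.0, 0.13]
force: [-0.4, 0.5, -3.4]
grip_width: 0.0292
time_s: 36.6
ee_pos: [0.5634, -0.3513, 0.145]
eef_rot: [3.142, -0.0, 0.13]
force: [0.2, 0.2, -3.5]
grip_width: 0.0292
time_s: 36.85
ee_pos: [0.5636, -0.3514, 0.145]
eef_rot: [3.141, -0.001, 0.13]
force: [-1.9, 0.7, 4.1]
grip_width: 0.0293
```

```bash
python3 -m creep '{"xyz":[[0,0,0],[0,0,0],[0,0,-40],[0,0,-40],[0,0,0]],"spin":[0,0,0,0,0]}' 55; python3 - <<'E'
from h import *
o=ctrl.get_obs();print(o['ee_pos'],o['eef_rot'])
w=cm('wrist');im=ctrl.camera('wrist')[:,:,::-1].copy();cv2.imwrite('pics/w11.png',im)
a=np.linspace(0,6.28,60)
for z,r in ((.154,.015),(.128,.015),(.012,.034),(.012,.03)):
    cv2.polylines(im,[proj(w,np.c_[.5636+r*np.cos(a),-.3514+r*np.sin(a),0*a+z]).round().astype(np.int32)],True,(0,255,0),1)
cv2.imwrite('pics/w11d.png',cv2.resize(im[100:300,160:400],(720,600),interpolation=cv2.INTER_CUBIC))
E
```

```text
time_s: 37.48
ee_pos: [0.5642, -0.3519, 0.2278]
eef_rot: [3.138, -0.004, 0.13]
force: [0.6, -0.1, 1.2]
grip_width: 0.0553
[ 0.56424506 -0.35185222  0.22784563] [ 3.13770846 -0.00428162  0.12984437]
```

View pics/w11d.png

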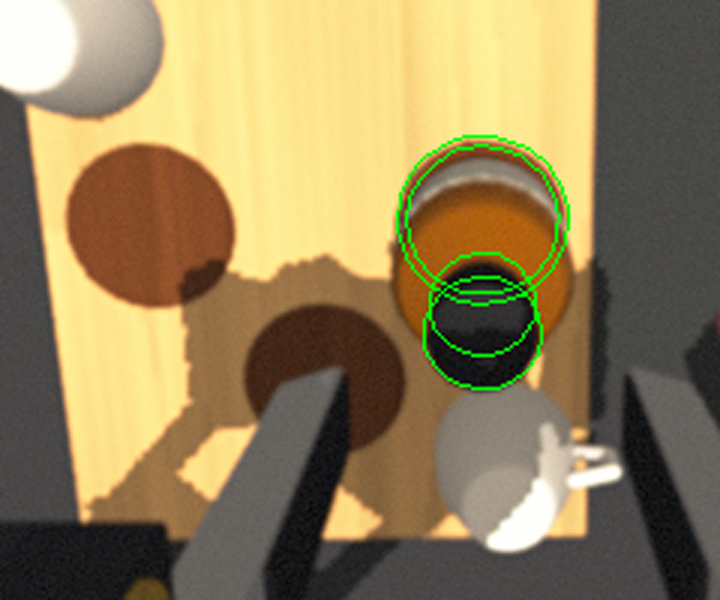

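The bottle is back on its spot, and the overlay agrees to about 1 mm. Now the canister.

```bash
python3 -m creep '{"xyz":[[8.5,-54.3,0],[8.5,-54.3,0],[8.5,-54.3,0],[8.5,-54.3,0],[8.5,-54.3,0]],"spin":[0,0,0,0,0]}' 70 30; python3 -m creep '{"xyz":[[8.5,-54.3,0],[8.5,-54.3,0],[8.5,-54.3,0],[8.5,-54.3,0],[8.5,-54.3,0]],"spin":[0,0,0,0,0]}'; python3 -m creep '{"xyz":[[8.5,-54.3,0],[8.5,-54.3,0],[0,0,30],[0,0,0],[0,0,0]],"spin":[0,0,0,0,0]}'; python3 - <<'E'
from h import *
o=ctrl.get_obs();print(o['ee_pos'],o['eef_rot'])
w=cm('wrist');im=ctrl.camera('wrist')[:,:,::-1].copy();cv2.imwrite('pics/w12.png',im)
c,s=np.cos(.13),np.sin(.13)
q=np.array([[1,1],[1,-1],[-1,-1],[-1,1]])*.028@np.array([[c,s],[-s,c]])+[.5797,.308]
cv2.polylines(im,[proj(w,np.c_[q,[.126]*4]).round().astype(np.int32)],True,(0,255,0),1)
cv2.imwrite('pics/w12d.png',im)
E
```

```text
time_s: 38.15
ee_pos: [0.5698, -0.0747, 0.2229]
eef_rot: [-3.141, 0.002, 0.13]
force: [0.9, -0.3, -0.5]
grip_width: 0.0697
time_s: 38.78
ee_pos: [0.5768, 0.1999, 0.2228]
eef_rot: [3.141, 0.002, 0.13]
force: [-0.4, -0.9, 0.3]
grip_width: 0.07
time_s: 39.4
ee_pos: [0.5804, 0.3075, 0.1948]
eef_rot: [3.142, 0.0, 0.129]
force: [-0.2, -1.0, 0.4]
grip_width: 0.0697
[0.58043702 0.30747964 0.19477944] [3.14154845e+00 3.54590795e-05 1.29019774e-01]
```

View pics/w12d.png

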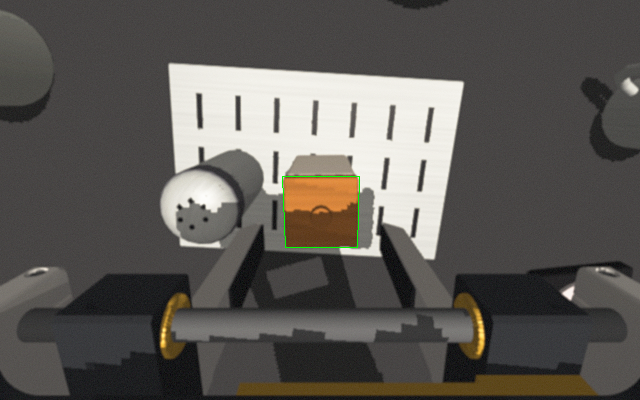

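```bash
python3 -m creep '{"xyz":[[-0.7,-0.5,35],[0,0,35],[0,0,20],[0,0,0],[0,0,0]],"spin":[0,0,0,0,0]}'; python3 -m creep '{"xyz":[[0,0,0],[0,0,0],[0,0,0],[0,0,0],[0,0,0]],"spin":[0,0,0,0,0]}' 30 30;python3 -c "
from station import ctrl
o=ctrl.get_obs();print(o['ee_pos'],o['eef_rot'],o['grip_width'],o['moment'])"
```

```text
time_s: 40.08
ee_pos: [0.5802, 0.3086, 0.1061]
eef_rot: [-3.141, -0.002, 0.13]
force: [-0.3, 0.5, 0.0]
grip_width: 0.0703
time_s: 40.7
ee_pos: [0.5798, 0.3085, 0.1053]
eef_rot: [-3.141, -0.001, 0.13]
force: [-0.1, -0.7, 6.5]
grip_width: 0.0555
[0.57981472 0.30852509 0.10527936] [-3.14118764e+00 -1.30563803e-03  1.29710955e-01] 0.055533547917694485 [-0.02629108  0.18368186 -0.02454921]
```

```bash
python3 -m creep '{"xyz":[[0,0,-20],[0,0,-40],[0,0,-40],[-6,20,0],[-11.5,40,0]],"spin":[0,0,0,0,0]}'; python3 -m creep '{"xyz":[[-15.8,55,0],[-15.8,55,0],[-15.8,55,0],[-15.8,55,0],[-15.8,55,0]],"spin":[0,0,0,0,0]}'; python3 -m creep '{"xyz":[[-15.8,55,0],[-15.8,55,0],[-15.8,55,0],[-14.4,50,0],[-10.3,37.5,0]],"spin":[0,0,0,0,0]}'; python3 -m creep '{"xyz":[[0,0,0],[0,0,0],[0,0,30],[0,0,40],[0,0,17]],"spin":[0,0,0,0,0]}';python3 -m creep '{"xyz":[[0,0,4],[0,0,0],[0,0,0]],"spin":[0,0,0]}';
```

```text
time_s: 41.32
ee_pos: [0.5695, 0.2468, 0.2052]
eef_rot: [-3.141, -0.001, 0.132]
force: [-0.1, -0.6, -4.2]
grip_width: 0.056
time_s: 41.95
ee_pos: [0.5265, -0.0379, 0.2053]
eef_rot: [3.141, -0.0, 0.13]
force: [0.6, -0.4, -4.3]
grip_width: 0.056
time_s: 42.58
ee_pos: [0.4875, -0.2979, 0.2051]
eef_rot: [3.141, -0.0, 0.129]
force: [0.6, 0.6, -4.2]
grip_width: 0.0559
time_s: 43.2
ee_pos: [0.488, -0.2945, 0.1158]
eef_rot: [-3.14, 0.002, 0.131]
force: [-0.4, -0.1, -4.1]
grip_width: 0.0562
time_s: 43.58
ee_pos: [0.4888, -0.2962, 0.1146]
eef_rot: [3.14, -0.001, 0.13]
force: [-0.1, 0.3, -4.4]
grip_width: 0.0557
```

```bash
python3 -m creep '{"xyz":[[0,-0.2,6],[0,0,0]],"spin":[0,0]}';python3 -m creep '{"xyz":[[0,0,1],[0,0,0]],"spin":[0,0]}';python3 -m creep '{"xyz":[[0,0,1],[0,0,0]],"spin":[0,0]}'
```

```text
time_s: 43.82
ee_pos: [0.4883, -0.2958, 0.1073]
eef_rot: [3.141, -0.0, 0.13]
force: [0.2, 0.7, -4.2]
grip_width: 0.0559
time_s: 44.08
ee_pos: [0.4884, -0.2959, 0.1072]
eef_rot: [3.141, -0.0, 0.13]
force: [-2.6, 1.2, 6.4]
grip_width: 0.0562
time_s: 44.32
ee_pos: [0.4885, -0.2959, 0.1071]
eef_rot: [3.141, -0.001, 0.13]
force: [-5.3, 2.7, 15.6]
grip_width: 0.0559
```

Contact. I relieve the push, release and look.

```bash
python3 -m creep '{"xyz":[[0,0,-1.2],[0,0,0]],"spin":[0,0]}'; python3 -m creep '{"xyz":[[0,0,0],[0,0,0],[0,0,-40],[0,0,-40],[0,0,-35]],"spin":[0,0,0,0,0]}' 76;python3 -m creep '{"xyz":[[0,0,0],[0,0,0]],"spin":[0,0]}'; python3 - <<'E'
from h import *
o=ctrl.get_obs();print(o['ee_pos'],o['eef_rot'])
w=cm('wrist');im=ctrl.camera('wrist')[:,:,::-1].copy();cv2.imwrite('pics/w13.png',im);np.savez('w13.npz',**w)
a=np.linspace(0,6.28,60)
c,s=np.cos(.13),np.sin(.13)
q=np.array([[1,1],[1,-1],[-1,-1],[-1,1]])*.028@np.array([[c,s],[-s,c]])+[.4887,-.2956]
cv2.polylines(im,[proj(w,np.c_[q,[.128]*4]).round().astype(np.int32)],True,(0,255,0),1)
for x,y,z,r in [(.5445,-.2208,.012,.034),(.5636,-.3514,.012,.034),(.5636,-.3514,.154,.015),(.4889,-.2956,.012,.034)]:
    cv2.polylines(im,[proj(w,np.c_[x+r*np.cos(a),y+r*np.sin(a),0*a+z]).round().astype(np.int32)],True,(255,0,0),1)
cv2.imwrite('pics/w13d.png',cv2.resize(im[65:265,210:480],(800,593),interpolation=cv2.INTER_CUBIC))
E
```

```text
time_s: 44.58
ee_pos: [0.4884, -0.2959, 0.1071]
eef_rot: [3.141, -0.0, 0.13]
force: [-3.1, 1.1, 7.4]
grip_width: 0.0559
time_s: 45.2
ee_pos: [0.4883, -0.2957, 0.223]
eef_rot: [3.141, -0.0, 0.13]
force: [0.2, 0.1, 0.3]
grip_width: 0.0759
time_s: 45.45
ee_pos: [0.4881, -0.2956, 0.2206]
eef_rot: [-3.141, 0.001, 0.13]
force: [0.0, 0.2, -0.4]
grip_width: 0.0757
[ 0.48805762 -0.29556193  0.22061453] [-3.14080315e+00  8.14590601e-04  1.29838606e-01]
```

View pics/w13d.png

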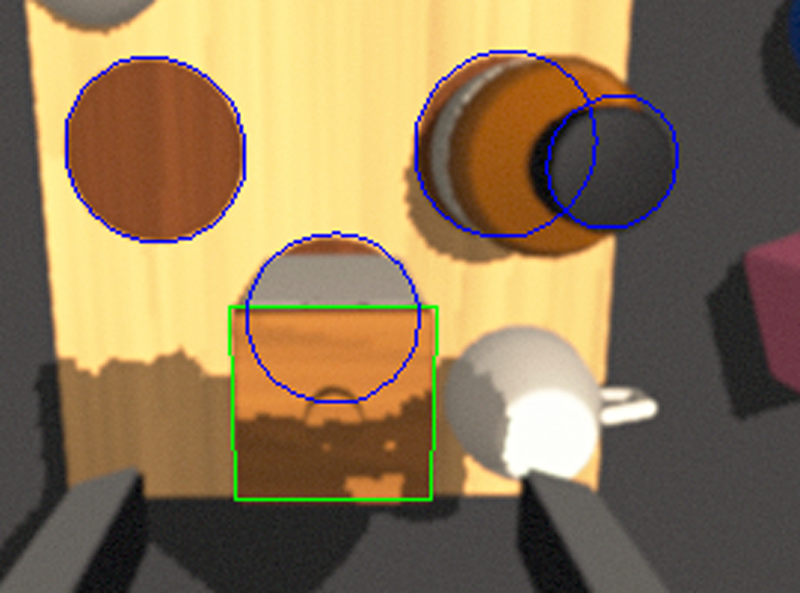

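```bash
python3 -m creep '{"xyz":[[14.3,-56.6,0],[14.3,-56.6,0],[14.3,-56.6,0],[14.3,-56.6,0],[14.3,-56.6,0]],"spin":[0,0,0,0,0]}' 80 25; python3 -m creep '{"xyz":[[14.3,-56.6,0],[14.3,-56.6,0],[14.3,-56.6,0],[14.3,-56.6,0],[14.3,-56.6,0]],"spin":[0,0,0,0,0]}'; python3 -m creep '{"xyz":[[14.3,-56.6,0],[14.3,-56.6,0],[0,0,30],[0,0,0],[0,0,0]],"spin":[0,0,0,0,0]}'; python3 - <<'E'
from h import *
o=ctrl.get_obs();print(o['ee_pos'],o['eef_rot'])
w=cm('wrist');im=ctrl.camera('wrist')[:,:,::-1].copy();cv2.imwrite('pics/w14.png',im)
a=np.linspace(0,6.28,60)
for x,y,z,r in [(.5703,.400,.122,.0305),(.5703,.4,.102,.0305),(.5703,.4,.136,.009)]:
    cv2.polylines(im,[proj(w,np.c_[x+r*np.cos(a),y+r*np.sin(a),0*a+z]).round().astype(np.int32)],True,(0,255,0),1)
cv2.imwrite('pics/w14d.png',im)
E
```

```text
time_s: 46.12
ee_pos: [0.5222, -0.004, 0.2205]
eef_rot: [-3.141, 0.002, 0.13]
force: [0.1, -0.6, 0.4]
grip_width: 0.0802
time_s: 46.75
ee_pos: [0.5565, 0.2858, 0.2202]
eef_rot: [3.141, 0.002, 0.13]
force: [1.3, -0.7, 0.9]
grip_width: 0.08
time_s: 47.38
ee_pos: [0.5708, 0.3994, 0.1921]
eef_rot: [-3.142, -0.0, 0.129]
force: [-0.5, 0.1, -0.0]
grip_width: 0.0801
[0.57079036 0.39941784 0.19210853] [-3.14158473e+00 -4.89915274e-05  1.29051068e-01]
```

View pics/w14d.png

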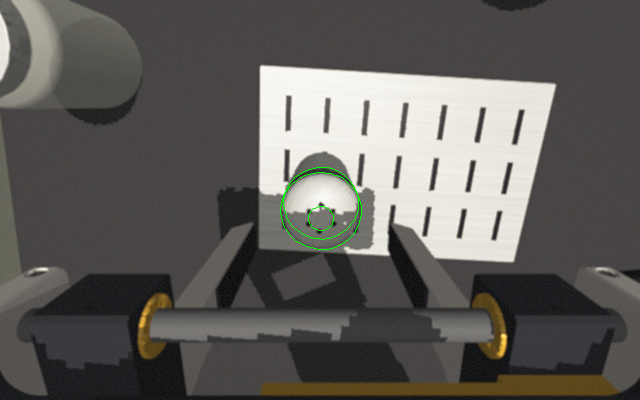

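```bash
python3 -m creep '{"xyz":[[-0.5,-0.5,35],[0,0,30],[0,0,15],[0,0,0],[0,0,0]],"spin":[0,0,0,0,0]}'; python3 -m creep '{"xyz":[[0,0,0],[0,0,0],[0,0,0],[0,0,0],[0,0,0]],"spin":[0,0,0,0,0]}' 30 25;python3 -c "
from station import ctrl
o=ctrl.get_obs();print(o['ee_pos'],o['eef_rot'],o['grip_width'],o['moment'])"
```

```text
time_s: 48.05
ee_pos: [0.5706, 0.4006, 0.1133]
eef_rot: [-3.141, -0.002, 0.13]
force: [0.2, 0.3, 0.6]
grip_width: 0.08
time_s: 48.68
ee_pos: [0.5702, 0.4004, 0.1121]
eef_rot: [-3.141, -0.001, 0.13]
force: [0.2, -1.0, 5.5]
grip_width: 0.0606
[0.57016788 0.40043598 0.11205748] [-3.14131273e+00 -6.87972511e-04  1.29751289e-01] 0.06057439922874687 [-0.11999494  0.02476272 -0.00300792]
```

```bash
python3 -m creep '{"xyz":[[0,0,0],[0,0,-20],[0,0,-40],[0,0,-40],[-4,22,0]],"spin":[0,0,0,0,0]}'; python3 -m creep '{"xyz":[[-7,40,0],[-9,52,0],[-9,55,0],[-9,55,0],[-9,55,0]],"spin":[0,0,0,0,0]}'; python3 -m creep '{"xyz":[[-9,55,0],[-9,55,0],[-9,55,0],[-9,55,0],[-9,50,0]],"spin":[0,0,0,0,0]}'; python3 -m creep '{"xyz":[[-7,40,0],[-7,23.7,0],[0,0,0],[0,0,0],[0,0,30]],"spin":[0,0,0,0,0]}';python3 -m creep '{"xyz":[[0,0,40],[0,0,18],[0,0,3],[0,0,0],[0,0,0]],"spin":[0,0,0,0,0]}'
```

```text
time_s: 49.3
ee_pos: [0.5693, 0.3793, 0.216]
eef_rot: [-3.139, -0.005, 0.131]
force: [-0.1, 0.2, -3.9]
grip_width: 0.0601
time_s: 49.92
ee_pos: [0.5591, 0.116, 0.2124]
eef_rot: [-3.142, -0.0, 0.13]
force: [1.0, -0.0, -2.8]
grip_width: 0.0605
time_s: 50.55
ee_pos: [0.5494, -0.1578, 0.2123]
eef_rot: [3.142, -0.0, 0.13]
force: [1.1, 0.3, -2.7]
grip_width: 0.0607
time_s: 51.18
ee_pos: [0.5453, -0.2202, 0.1835]
eef_rot: [3.139, -0.004, 0.131]
force: [-0.0, 0.4, -3.8]
grip_width: 0.0605
time_s: 51.8
ee_pos: [0.5447, -0.2211, 0.1219]
eef_rot: [3.141, -0.002, 0.13]
force: [0.5, 0.3, -3.1]
grip_width: 0.0607
```

```bash
python3 -m creep '{"xyz":[[0,0,4],[0,0,0]],"spin":[0,0]}';python3 -m creep '{"xyz":[[0,0,1],[0,0,0]],"spin":[0,0]}';python3 -m creep '{"xyz":[[0,0,0.7],[0,0,0]],"spin":[0,0]}'
```

```text
time_s: 52.05
ee_pos: [0.544, -0.2209, 0.1164]
eef_rot: [-3.141, 0.0, 0.13]
force: [0.3, 0.3, -4.7]
grip_width: 0.0607
time_s: 52.3
ee_pos: [0.5441, -0.2209, 0.1155]
eef_rot: [-3.142, 0.0, 0.13]
force: [-0.7, 0.3, -2.5]
grip_width: 0.0605
time_s: 52.55
ee_pos: [0.5441, -0.2209, 0.1148]
eef_rot: [-3.142, 0.0, 0.13]
force: [-0.4, 0.2, -2.9]
grip_width: 0.0604
```

```bash
python3 -m creep '{"xyz":[[0,0,0.7],[0,0,0]],"spin":[0,0]}';python3 -m creep '{"xyz":[[0,0,0.6],[0,0,0]],"spin":[0,0]}'
```

```text
time_s: 52.8
ee_pos: [0.5442, -0.2209, 0.1141]
eef_rot: [3.142, -0.0, 0.13]
force: [0.5, -0.3, -2.9]
grip_width: 0.0606
time_s: 53.05
ee_pos: [0.5443, -0.2209, 0.114]
eef_rot: [3.141, -0.001, 0.13]
force: [-1.7, 1.4, 3.3]
grip_width: 0.0605
```

```bash
python3 -m creep '{"xyz":[[0,0,0],[0,0,0],[0,0,-40],[0,0,-60],[0,0,-60]],"spin":[0,0,0,0,0]}' 80;python3 -m creep '{"xyz":[[-35,30,-26],[-35,29.5,0],[0,0,0],[0,0,0]],"spin":[0,0,0,0]}'; python3 - <<'E'
from h import *
o=ctrl.get_obs();print(o['ee_pos'],o['eef_rot'])
w=cm('wrist');im=ctrl.camera('wrist')[:,:,::-1].copy();cv2.imwrite('pics/w15.png',im);np.savez('w15.npz',**w)
cv2.imwrite('pics/w15c.png',cv2.resize(im[0:220,220:440],(600,600),interpolation=cv2.INTER_CUBIC))
im=ctrl.camera('scene')[:,:,::-1];cv2.imwrite('pics/s15.png',cv2.resize(im[100:300,150:450],None,fx=2.6,fy=2.6))
E
```

```text
time_s: 53.68
ee_pos: [0.5439, -0.2208, 0.2753]
eef_rot: [-3.141, 0.0, 0.13]
force: [0.2, -0.6, -0.4]
grip_width: 0.0799
time_s: 54.18
ee_pos: [0.4827, -0.2887, 0.2994]
eef_rot: [-3.141, 0.0, 0.13]
force: [0.2, 0.3, -0.2]
grip_width: 0.0796
[ 0.48265491 -0.28872168  0.29941724] [-3.14135007e+00  2.13935409e-05  1.29576491e-01]
```

View pics/w15c.png

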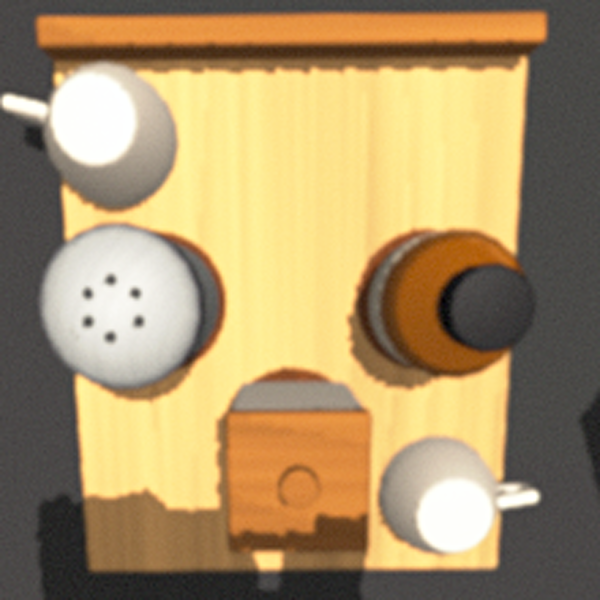

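View pics/s15.png

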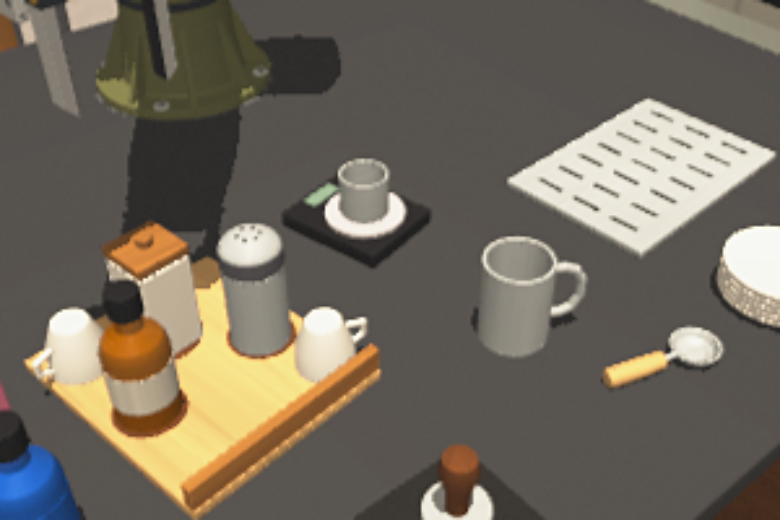

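```bash
python3 - <<'E'
from h import *
w=dict(np.load('w15.npz'));k=600/220; f=lambda u,v:((u+.5)/k-.5+220,(v+.5)/k-.5)
P=lambda n,p,z:print(n,np.round(back(w,[f(*p)],z)[0][:2]*1000,1))
P('shaker',(111.5,308),.138);P('cap',(488,306),.154);P('knob',(299,485),.138)
c=np.array([back(w,[f(*p)],.128)[0][:2]*1000 for p in [(228,410),(369,410),(368,549),(230,550)]]);print(c.mean(0))
for i in range(4):
    d=c[(i+1)%4]-c[i];print(np.degrees(np.arctan2(d[1],d[0])).round(1)%90)
P('b-x+y',(89,570),.012);P('b-x-y',(498,569),.012)
P('cupa',(94,118),.067);P('cupb',(455,515),.067)
# direct image registration vs. w1: board-only homography-free shift
a=cv2.imread('pics/w1.png',0).astype(np.float32);b=cv2.imread('pics/w15.png',0).astype(np.float32)
for n,(x0,y0,x1,y1) in {'ledge':(230,0,425,22),'cupa':(222,20,290,80),'shaker':(234,80,296,144),'can':(300,146,360,204),'cap':(380,92,420,132),'cupb':(358,158,420,206)}.items():
    t=a[y0+3:y1-3,x0+3:x1-3] if y0>3 else a[y0:y1-3,x0+3:x1-3]
    X0,Y0=x0-5,max(y0-5,0); r=cv2.matchTemplate(b[Y0:y1+6,X0:x1+6],t,cv2.TM_CCOEFF_NORMED);_,v,_,l=cv2.minMaxLoc(r)
    print(n,l[0]+X0-(x0+3),l[1]+Y0-(y0+3 if y0>3 else y0),round(v,3))
E
python3 -m creep '{"xyz":[[-20,55,0],[-20,55,0],[-20,55,0],[-20,55,0],[-20,0,0]],"spin":[0,0,0,0,0]}'; python3 - <<'E'
from h import *
im=ctrl.camera('top')[:,:,::-1].copy();cv2.imwrite('pics/t16.png',cv2.resize(im[140:290,150:480],None,fx=2.4,fy=2.4)); 
cv2.imwrite('pics/tc16.png',cv2.resize(im[165:285,355:475],None,fx=5,fy=5,interpolation=cv2.INTER_CUBIC))
E
```

```text
shaker [ 544.7 -220.8]
cap [ 562.5 -350.1]
knob [ 489.3 -295.8]
[ 488.55495094 -296.04883054]
7.400000000000006
8.599999999999994
7.799999999999997
7.3
b-x+y [ 400.6 -196.5]
b-x-y [ 429.6 -415.1]
cupa [ 616.6 -194.7]
cupb [ 468.9 -373.3]
ledge -1 0 0.987
cupa -1 1 0.995
shaker -1 1 0.987
can 0 1 0.939
cap -1 1 0.971
cupb -1 0 0.993
time_s: 54.9
ee_pos: [0.4114, -0.5223, 0.2964]
eef_rot: [-3.138, 0.002, 0.129]
force: [0.4, 0.8, 0.0]
grip_width: 0.08
```

View pics/t16.png

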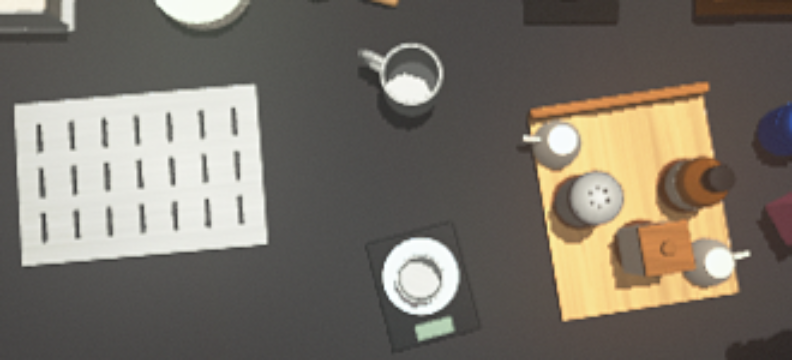

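View pics/tc16.png

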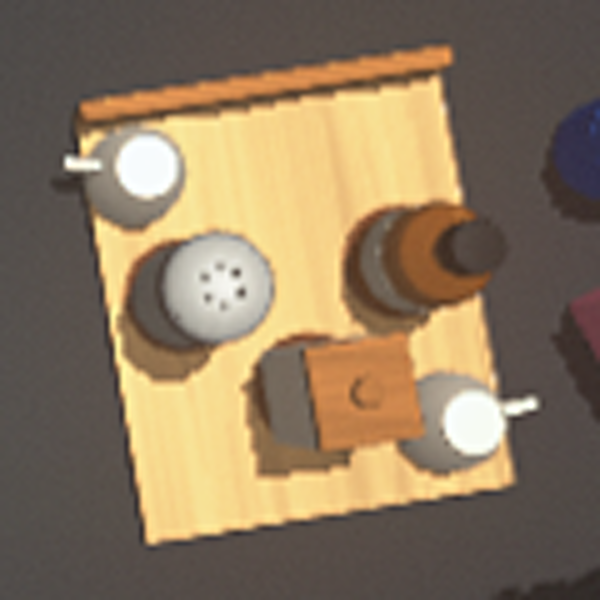

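```bash
python3 -m creep '{"xyz":[[0,0,0],[0,0,0],[0,0,0]],"spin":[0,0,0]}'; python3 -c "
from station import ctrl
print(ctrl.hand_in())"
```

```text
time_s: 55.32
ee_pos: [0.4127, -0.5193, 0.2999]
eef_rot: [3.141, -0.0, 0.131]
force: [-0.1, -0.1, -0.4]
grip_width: 0.0801
the job is handed in; nothing more can be done
None
```

I did the whole job in the order asked and handed it in at about 55 s, with the arm clear and touching nothing. The shaker, canister and bottle went to the tray first. Then the dosing cup went to the middle of the scale plate, and the bottle, canister and shaker went back to their own spots.

- **Returned objects:** My last pictures, from the wrist and fixed top cameras, show all three upright and within about 1 mm of where they started. The canister's turn is within about 1°.
- **Dosing cup:** It stands upright on the plate, centred to within about 1–2 mm.
- **Bystanders:** Both espresso cups and the pitcher look unmoved, and I left the pink canister and blue bottle alone.
- **Disagreements:** The canister and bottle met the tray about 3 mm lower than I expected, so I felt for contact when setting each one down. I pressed a little hard twice, up to 20 N when setting down the dosing cup and 16 N for the canister, and eased off before letting go each time.

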